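Fit the comb divider into the stone box and shut the lid

TASK

The stones in the slate-blue box are sorted into a front and a back row. Stand the orange divider comb in the box so that every notch straddles its own cross wall and the comb is fully down on the box's floor, without forcing it and with every stone staying in its own compartment; then swing the clear lid shut. Leave the amber jar beside the box and the steel block where they are.

Things in the scene. Friction and masses are not known exactly. Their poses are not given: they have to be found in the camera images.
- stone_box: Slate-blue stone box fixed to the table, 130 (its x) x 192 mm (its y), rim 52 mm high, walls and floor 3 mm. Origin: centre of underside; front (-x) faces the robot, yaw up to 0.2 rad; z up. Four cross walls 3 mm thick, tops at z = 28 mm, run along x at y = -65.5, -36.5, 16.5, 65.5 mm; bays from -y to +y: 26, 26, 50, 46, 26 mm wide. Stones lie clear of the divider line.
- divider_seat (a point): Point on the box floor where the seated divider's origin belongs: box x = -8, y = 0, z = 3 mm; axes as the box. The line along y through it is the divider line: 54 mm from it to the inside of the front wall, 70 mm to the back wall.
- slot_first (a point): Bottom of the slot in the first cross wall (box x = -8, y = -65.5, z = 15 mm), nearest the two narrow bays' end. Every cross wall has such a slot on the divider line: 7 mm wide in x, from z = 15 mm up, mouth at z = 28 mm chamfered to 11 mm.
- slot_last (a point): Bottom of the slot in the last cross wall (box x = -8, y = +65.5, z = 15 mm).
- divider: Orange plastic divider comb, 182 mm long (its y), 45 mm high, 50 g, standing upright on the table; z up. Origin: centre of underside. Yaw up to 1.8 rad either way. Blade 4 mm thick, end plates 14 mm wide. Notches 6 mm wide, 15 mm high, open below, at y = -65.5, -36.5, 16.5, 65.5 mm; tooth tips taper 1 mm a side. Fits one way only: its +y end to the box's +y end. Seated, its top is 4 mm below the rim.
- divider_grip (a point): Middle of the divider's finger grip (divider x = 0, y = -10, z = 36 mm): a block 10 mm thick (x), 40 mm long (y), from z = 22 to 45 mm. Grasp it from above, fingers closing along the divider's x. Seated, it stands over the 50 mm bay.
- divider_end (a point): Top of the divider at its -y end (divider x = 0, y = -89.5, z = 36 mm), the end with two short teeth; it belongs at the box's end with two narrow bays.
- lid (a joint): Lid hinge, rad: 0 = shut, 2.4 = wide open leaning back (stop); starts at 2.25 to 2.4. Clear pane 3 mm thick, blue frame, 193 mm wide, reaching 136 mm from the hinge, thumb tab 32 mm wide to 145 mm; 120 g. Hinge friction 0.06 N m: it stays put when over about 0.8 rad open, below that it sinks shut. Push its back near the free edge toward the robot and over.
- lid_hinge (a point): Middle of the hinge axis, at box x = 68.5, y = 0, z = 53.5 mm; the axis runs along the box's y.
- lid_edge (a point): Middle of the lid's free edge, 136 mm from the hinge axis; moves with the lid.
- cabochon_5: Purple stone, 26 x 36 x 17 mm, lying in the third, 50 mm wide bay, back row (bays counted from -y); origin: middle of its underside.
- cabochon_4: Pale sand-coloured stone, 29 x 38 x 16 mm, lying in the fourth, 46 mm wide bay, back row (bays counted from -y); origin: middle of its underside.
- cabochon_0: Black stone, 24 x 34 x 15 mm, lying in the fourth, 46 mm wide bay, front row (bays counted from -y); origin: middle of its underside.
- cabochon_3: Pale pink stone, 17 x 24 x 10 mm, lying in the second, 26 mm wide bay, front row (bays counted from -y); origin: middle of its underside.
- pill_jar_a: Amber jar with a white cap, 42 mm across, 72 mm high; origin: middle of the underside; loose bystander.
- steel_block: Small grey steel bench block, 62 x 62 x 20 mm; origin: middle of the underside; loose bystander.
Things that resemble listed ones, but are neither listed nor needed, are in the scene too. There is more than one size of the divider; the job needs the larger.

How it is judged (in metres and radians):
On the way:
1. the divider stands fully down in the box, every notch over its cross wall (horizontal distance between divider and divider_seat below 0.004 m and z of divider in the frame of divider_seat below 0.002 m and angle between the y axis of divider and the y axis of stone_box, either way round below 0.03 rad and angle between divider's own z axis and vertical below 0.03 rad), for 0.2 s.
At the end, for the whole second after the job is handed in: Divider seated: within 4 mm of its seat in plan, under 2 mm above the box floor, within 0.03 rad of the box's y axis and of upright, at rest; lid shut (below 0.03 rad); every stone on the floor of the compartment it started in (same bay, same row) (all of step 1 and value of joint lid below 0.03 rad and linear speed of divider below 0.01 m/s and y of cabochon_5 in the frame of stone_box between -0.035 and 0.015 m and z of cabochon_5 in the frame of stone_box between -0.005 and 0.02 m and x of cabochon_5 in the frame of stone_box between -0.008 and 0.062 m and y of cabochon_4 in the frame of stone_box between 0.018 and 0.064 m and z of cabochon_4 in the frame of stone_box between -0.005 and 0.02 m and x of cabochon_4 in the frame of stone_box between -0.008 and 0.062 m and y of cabochon_0 in the frame of stone_box between 0.018 and 0.064 m and z of cabochon_0 in the frame of stone_box between -0.005 and 0.02 m and x of cabochon_0 in the frame of stone_box between -0.062 and -0.008 m and y of cabochon_3 in the frame of stone_box between -0.064 and -0.038 m and z of cabochon_3 in the frame of stone_box between -0.005 and 0.02 m and x of cabochon_3 in the frame of stone_box between -0.062 and -0.008 m); the robot touches nothing.
It fails at once if the divider is forced against the box (over 40 N) (contact force between divider and stone_box above 40 N).
It fails at once if a bystander (jar, steel block) is moved by more than 30 mm (distance of any of pill_jar_a, steel_block from where it was at the start of the episode above 0.03 m).
It also fails if it takes over 48 s, if anything falls off the work surface, if the arm or the gripper's body presses on something with over 40 N, if the wrist force passes 120 N, or if a joint passes its speed limit or range.

ROBOT

A 6-joint arm with a two-finger parallel gripper is mounted at the origin on a cart in front of the work surface, level with it; the furniture and walls round the work are solid. World frame = base frame: x ahead of the robot, y to its left, z up, the work surface at z = 0. Lengths are in mm, angles in rad, forces in N, time in s.
With the tool pointing down it reaches from about 425 to 950 mm from the base axis. Payload 14.7 kg.
Tool frame: the origin (TCP) lies midway between the tips of the shut fingers; the grasp point (between the pads) lies 19 mm behind it; y points along the fingers, x is the direction in which the jaws open and shut, and the axes are right-handed (so a half turn about y gives the same grasp; the last joint's range is limited). The gripper opens to 85 mm and grips with 20 to 120 N. Pads are 22 mm wide; open, the fingers measure 114 mm over their backs; the gripper's body (76 mm by 85 mm) begins 54 mm behind the grasp point. The pads swing forward as they close: fully open they stand 13 mm farther back than shut.
Start: joints at [-1.329, 0.48, 1.596, -0, 1.065, -0.047], TCP at [185.138, -623.07, 231.297] pointing down, gripper open.
Joint ranges: [-2.75, 2.75], [-0.82, 2.05], [0.23, 2.67], [-1.56, 4.7], [0.09, 2.69], [-2.92, 2.92]. Speed limits (rad/s): [1.89, 1.89, 2.39, 3.01, 3.01, 3.01].

INTERFACE

Orientations are given as a unit quaternion [x, y, z, w].
In Python, from plant import arm, imaging, workorder gives the robot as it stands.
- The arm moves only by the tool apply_moves, never from a script. Its argument "rows" is a list of rows, each an object with "jaw": the opening, from -1 (shut) to 1 (fully open), so that 0 is half open; "offset": the shift along the tool's x, y, z as a fraction of full scale, a list of three; "yaw": the turn about the tool's y as a fraction of full scale. In form: [{"jaw": jaw, "offset": [dx, dy, dz], "yaw": yaw}, ...]. A call has 1 to 12 rows; each row shifts and turns the commanded pose from where the row before left it, along the tool's axes as they then stand; what a row does not reach is not made up. Full scale, the value 1, is 0.05 m for a shift and 0.08 rad for a turn. A row lasts 1/10 s, in which the tool goes at most 50 mm and 8.59 degrees, less where a joint would pass 70% of its speed; a pose out of reach is approached as far as the arm can. A call with a number of a shift or a turn outside -1 to 1 is refused whole. A call with a gripper value outside its range is refused whole. The fingers move at their own pace and stop on an object; "newtons" is the grip in N (left out, the last holds). Time passes only in rows, so rows that do not move let the fingers close. It gives the time, the measured TCP pose, the force and the opening at its end, in the units of the state.
- arm.get_state(): the state, without advancing time (a new reading comes with each control period).
- imaging.grab_frame(name): name is "scene" or "top" or "wrist"; returns a dict with "pixels" (480x640x3 uint8, red, green, blue), "mtx" (3x3 intrinsics, pixels), "rvec" (rotation vector, rad) and "tvec" (3), from world to camera coordinates, as OpenCV has them; the wrist camera has in their place "tool_from_camera" (4x4, takes a point from camera to tool coordinates, whose origin is the TCP and whose axes are the tool frame's). Camera axes: x right, y down, z forward; pixel columns grow to the right and rows downward; lengths in mm; the calibration is good to about 2 mm. A picture is of the moment at which its call begins: read the wrist's pose just before it. There is no depth.
- workorder.finish_job(): hands the job in, once; it reports no verdict.
The state is a dict: "t": time; "qpos": joint angles; "joint_velocities": joint speeds; "effort": joint torques, N m; "position": TCP position; "tool_rot": TCP orientation; "ft_force": force on the tool from outside, world axes, zero at the start; "torque": the same for the moment, N m; "opening": finger opening in mm.
Only numpy, scipy, OpenCV 4.12 (cv2) and the standard library are available. Lean on these libraries where they do the work, as an engineer would, in place of code of your own. Each camera call takes 0.05 s, during which the arm holds its last target.

## Working session

There is one attempt and no reset: what is moved stays moved. The work goes in short steps, Python scripts to look and compute and a tool call to move; the robot and the scene stay as the last step left them, time stands still between calls to the robot, and variables do not carry over. Pictures are saved under pics/ and viewed, and the job is handed in when it is done.

Besides the shell and the picture viewer there is one more tool, called after ">>>" as name(argument=value, ...) on one line, values as JSON. apply_moves: Moves the arm, as the interface text tells. Shift numbers are shares of 0.05 m and turn numbers shares of 0.08 rad, none past 1 either way. Its arguments: {"type":"object","properties":{"rows":{"type":"array","items":{"type":"object","properties":{"jaw":{"type":"number"},"offset":{"type":"array","items":{"type":"number"}},"yaw":{"type":"number"}}}},"newtons":{"type":"number"}},"required":["rows"]}

```bash
mkdir -p pics; ls
python3 - <<'E'
from plant import arm, imaging
import cv2, pickle
s=arm.get_state(); print(s)
for n in ["scene","top"]:
    f=imaging.grab_frame(n); pickle.dump(f,open(f"pics/{n}0.pkl","wb"))
    cv2.imwrite(f"pics/{n}0.png",f["pixels"][:,:,::-1]); print(n,f["mtx"],f["rvec"],f["tvec"])
E
```

```text
pics
{'t': 0.0, 'qpos': array([-1.32859732e+00,  4.80846504e-01,  1.59688797e+00,  2.74085744e-05,
        1.06513038e+00, -4.66169781e-02]), 'joint_velocities': array([-0.000237  , -0.00010637, -0.00055918, -0.00077541,  0.00028332,
       -0.00080911]), 'effort': array([-4.81461495e-03, -9.50631094e+01, -4.30190277e+01, -5.08827306e-04,
        1.22942359e-02,  4.22039705e-05]), 'position': array([ 185.04506214, -622.65030388,  230.65763523]), 'tool_rot': array([-0.56645399,  0.42318822, -0.42250381,  0.56703804]), 'ft_force': array([-0.23059668,  0.2174701 ,  0.21767727]), 'torque': array([0.00442211, 0.04075236, 0.00637645]), 'opening': 85.2498957476628}
scene [[526.17952976   0.         315.89132925]
 [  0.         526.17952976 240.03337194]
 [  0.           0.           1.        ]] [ 1.26373355 -2.20592792  0.96979094] [ 210.26626566  331.31287955 1060.64291951]
top [[562.47604059   0.         315.47992521]
 [  0.         562.47604059 231.12003444]
 [  0.           0.           1.        ]] [ 2.14460258 -2.17994813  0.05506125] [ -19.97209227  433.81503894 1144.01481958]
```

View pics/scene0.png

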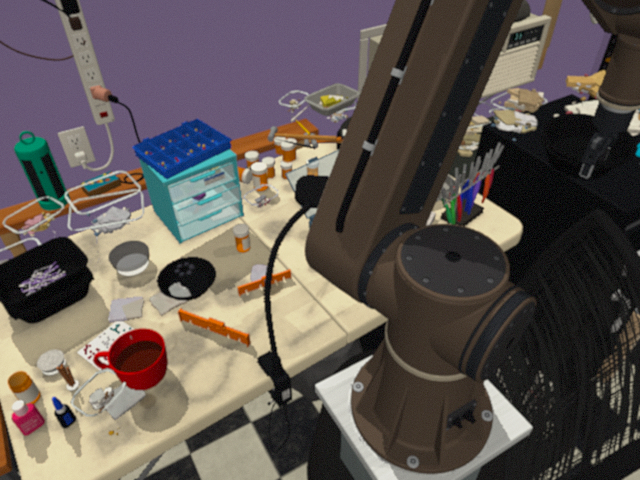

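View pics/top0.png

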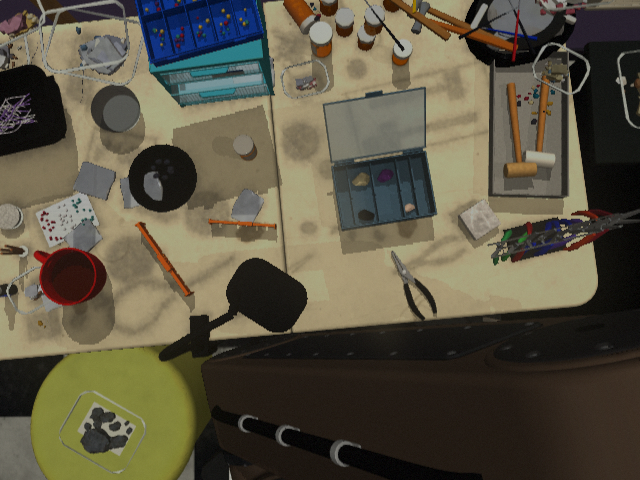

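The top view shows two orange combs, one at about (165,258) and 86 px long, the other at (242,224) and 68 px long. The first looks like the larger one the job needs. The box is at (382,190) with its lid open behind it, the jar at (244,146) and the steel block at (480,220). I'll enlarge both to confirm.

```bash
cat > h.py <<'E'
import numpy as np, cv2, pickle
def load(n): return pickle.load(open(f"pics/{n}.pkl","rb"))
def ray(f,uv,z):
    R,_=cv2.Rodrigues(np.array(f["rvec"],float)); t=np.array(f["tvec"],float).ravel()
    c=-R.T@t; d=R.T@np.linalg.inv(f["mtx"])@np.array([uv[0],uv[1],1.])
    return c+d*(z-c[2])/d[2]
def proj(f,P):
    return cv2.projectPoints(np.array(P,float).reshape(-1,3),np.array(f["rvec"],float),np.array(f["tvec"],float),f["mtx"],None)[0].reshape(-1,2)
E
python3 - <<'E'
from h import *
f=load("top0"); im=f["pixels"][:,:,::-1]
R,_=cv2.Rodrigues(f["rvec"]); print("cam",-R.T@f["tvec"])
a=cv2.resize(im[205:305,120:290],None,fx=4.5,fy=4.5,interpolation=cv2.INTER_CUBIC); cv2.imwrite("pics/c1.png",a)
b=cv2.resize(im[80:250,315:445],None,fx=3.5,fy=3.5,interpolation=cv2.INTER_CUBIC); cv2.imwrite("pics/c2.png",b)
s=load("scene0")["pixels"][:,:,::-1]
cv2.imwrite("pics/c3.png",cv2.resize(s[255:355,165:305],None,fx=5,fy=5,interpolation=cv2.INTER_CUBIC))
for p in [(138,224),(190,293),(208,222),(276,227)]: print(p,ray(f,p,45))
for p in [(332,163),(426,150),(436,216),(341,230)]: print(p,ray(f,p,52))
for p in [(244,146),(480,220)]: print(p,ray(f,p,20))
E
```

```text
cam [ 335.42888856  -64.89908142 1175.00631906]
(138, 224) [452.16151574 334.2911584   45.        ]
(190, 293) [310.58030146 226.73137146  45.        ]
(208, 222) [453.62700856 190.40239124  45.        ]
(276, 227) [440.91881024  51.84277347  45.        ]
(332, 163) [568.24813303 -63.67979174  52.        ]
(426, 150) [ 590.65284035 -253.49560817   52.        ]
(436, 216) [ 456.52792137 -269.13047141   52.        ]
(341, 230) [431.88176795 -79.32232679  52.        ]
(244, 146) [615.08269556 120.20180796  20.        ]
(480, 220) [ 450.08425836 -364.03864162   20.        ]
```

View pics/c1.png

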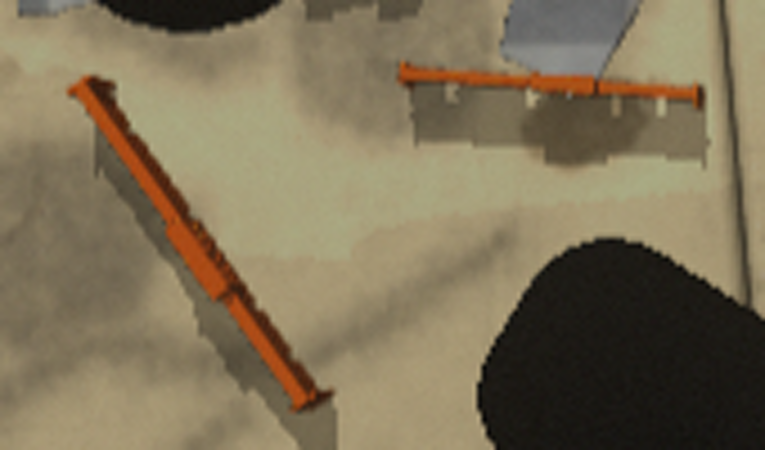

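View pics/c2.png

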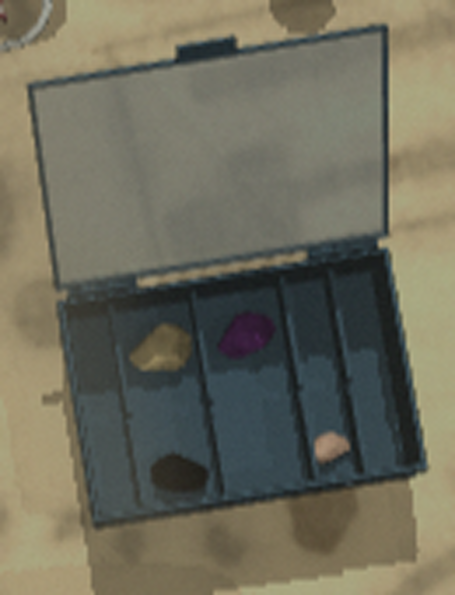

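View pics/c3.png

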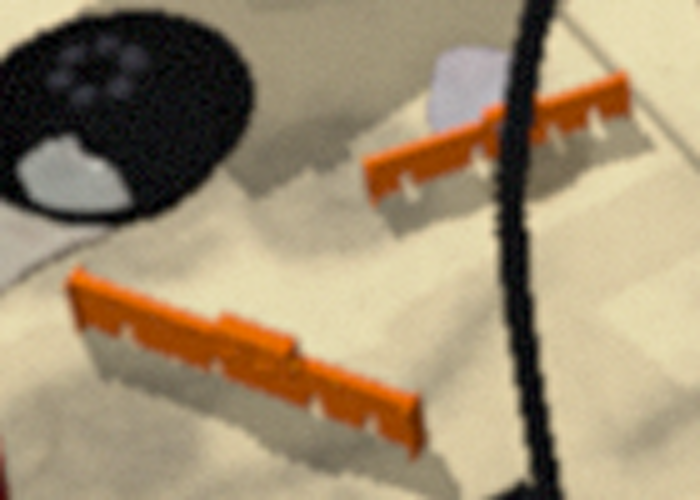

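The left comb (165,258) measures about 178 mm between its ends and the right one about 139 mm, so the left one is the job's larger comb. Its close-set pair of notches and the offset grip point to the near end (190,293), so that's the -y end. In the box, the narrow bays are on the right. Next I'll set up motion helpers and a model-fit pose estimate.

```bash
cat >> h.py <<'E'
from scipy.spatial.transform import Rotation as Ro
from scipy.optimize import least_squares
def wpose(s): 
    return Ro.from_quat(s["tool_rot"]).as_matrix(), np.array(s["position"])
def plan(s,pos,xang=None):
    R,p=wpose(s); d=R.T@(np.array(pos)-p)
    print("shift full-scale units:",np.round(d/50,3))
    if xang is not None:
        a=np.arctan2(R[1,0],R[0,0]); e=(xang-a+np.pi)%(2*np.pi)-np.pi
        print("tool x ang",round(a,4),"need world turn",round(e,4),"yaw units (tool y down)",round(-e/0.08,3), "mod pi alt",round(-(e-np.sign(e)*np.pi)/0.08,3))
E
python3 - <<'E'
from h import *
from plant import arm
s=arm.get_state(); R,p=wpose(s); print(R.round(3),p)
plan(s,(375,275,230),-0.92)
f=load("top0")
# fit divider top & box by corner pixels
def fit(px,P,x0):
    def r(x):
        c,sn=np.cos(x[2]),np.sin(x[2]); Q=np.array([[c*a-sn*b+x[0],sn*a+c*b+x[1],z] for a,b,z in P]); return (proj(f,Q)-px).ravel()
    o=least_squares(r,x0); print(o.x.round(3),"rms",np.sqrt(np.mean(o.fun**2)).round(2)); return o.x
k=3.5;of=np.array([315,80])
px=np.array([(62,300),(388,250),(424,470),(97,523)])/k+of
fit(px,[(65,96,52),(65,-96,52),(-65,-96,52),(-65,96,52)],[510,-165,.12])
k=4.5;of=np.array([120,205])
px=np.array([(72,92),(92,78),(293,409),(330,394)])/k+of
fit(px,[(-7,91,45),(7,91,45),(-7,-91,45),(7,-91,45)],[380,280,-.92])
E
```

```text
[[ 0.285 -0.     0.959]
 [-0.959  0.001  0.285]
 [-0.001 -1.     0.   ]] [ 185.04861606 -622.72097782  230.7370063 ]
shift full-scale units: [-16.129   0.032   8.756]
tool x ang -1.282 need world turn 0.362 yaw units (tool y down) -4.525 mod pi alt 34.745
[ 5.10841e+02 -1.67595e+02  1.36000e-01] rms 0.55
[380.308 281.091  -0.94 ] rms 0.97
```

>>> apply_moves(rows=[{"jaw":1,"offset":[-0.55,-0.14,0.78],"yaw":0},{"jaw":1,"offset":[-0.55,-0.14,0.78],"yaw":0},{"jaw":1,"offset":[-0.55,-0.14,0.78],"yaw":0},{"jaw":1,"offset":[-0.55,-0.14,0.78],"yaw":0},{"jaw":1,"offset":[-0.55,-0.14,0.78],"yaw":0},{"jaw":1,"offset":[-0.55,-0.14,0.78],"yaw":0},{"jaw":1,"offset":[-0.55,-0.14,0.78],"yaw":0},{"jaw":1,"offset":[-0.55,-0.14,0.78],"yaw":0},{"jaw":1,"offset":[-0.55,-0.14,0.78],"yaw":0},{"jaw":1,"offset":[-0.55,-0.14,0.78],"yaw":0},{"jaw":1,"offset":[0,0,0],"yaw":0}])

```text
t: 1.2
position: [483.7, -244.3, 302.0]
tool_rot: [-0.567, 0.421, -0.422, 0.568]
ft_force: [-0.8, 0.2, -0.2]
opening: 85.7
```

Run:
```python
from h import *
from plant import arm, imaging
s=arm.get_state(); R,p=wpose(s); print(s["t"],p)
f=imaging.grab_frame("wrist"); f["R"]=R;f["p"]=p; pickle.dump(f,open("pics/w1.pkl","wb")); cv2.imwrite("pics/w1.png",f["pixels"][:,:,::-1]); print(f["mtx"],f["tool_from_camera"])
f=imaging.grab_frame("scene");pickle.dump(f,open("pics/scene1.pkl","wb")); cv2.imwrite("pics/scene1.png",f["pixels"][:,:,::-1])
plan(s,(410,270,300),-.94)
```

```text
1.2 [ 483.73396068 -244.3361915   302.01210248]
[[391.33593761   0.         314.04660909]
 [  0.         391.33593761 243.84438598]
 [  0.           0.           1.        ]] [[ 9.99999599e-01  4.10542401e-04  7.96154337e-04  1.43938999e+00]
 [-6.55653571e-04 -2.70134869e-01  9.62822269e-01 -1.42986029e+02]
 [ 6.10348414e-04 -9.62822405e-01 -2.70134492e-01  6.76585594e+01]
 [ 0.00000000e+00  0.00000000e+00  0.00000000e+00  1.00000000e+00]]
shift full-scale units: [-10.274   0.043   1.561]
tool x ang -1.2776 need world turn 0.3376 yaw units (tool y down) -4.221 mod pi alt 35.049
```

View pics/w1.png

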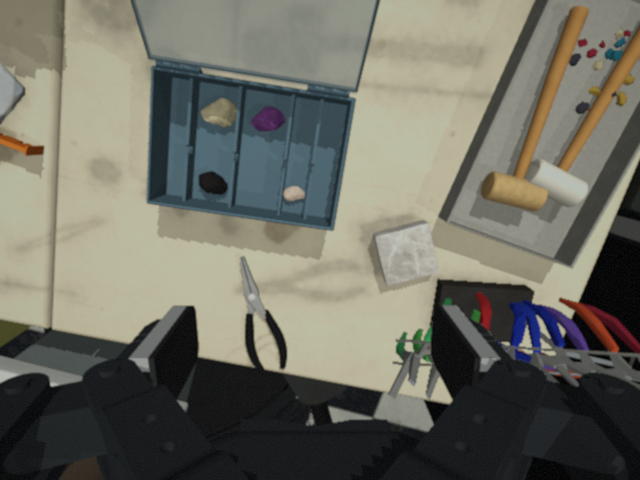

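View pics/scene1.png

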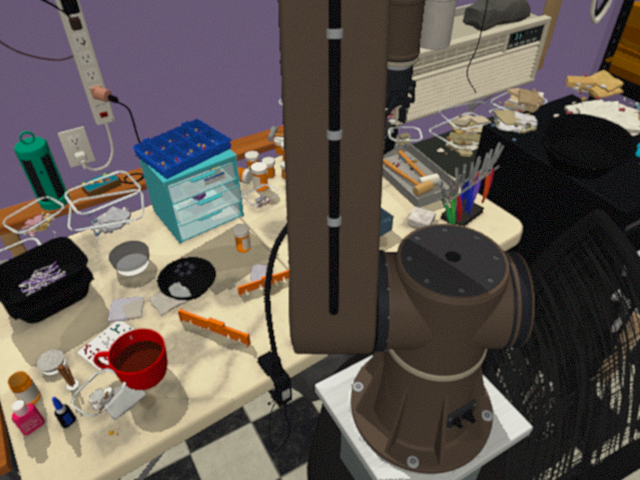

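The wrist view shows the whole box, with rim corners near (152,70), (354,95), (333,228) and (149,203), and four stones. I'll overlay the model and refine the fit.

```bash
cat >> h.py <<'E'
def wcam(f):
    T=np.array(f["tool_from_camera"]); Rw=f["R"]@T[:3,:3]; c=f["R"]@T[:3,3]+f["p"]
    f["rvec"]=cv2.Rodrigues(Rw.T)[0]; f["tvec"]=-Rw.T@c; return f
def place(x,P):
    c,s=np.cos(x[2]),np.sin(x[2]); P=np.array(P,float); return np.c_[c*P[:,0]-s*P[:,1]+x[0],s*P[:,0]+c*P[:,1]+x[1],P[:,2]]
def fit(f,px,P,x0):
    r=lambda x:(proj(f,place(x,P))-px).ravel()
    o=least_squares(r,x0,x_scale=[1,1,.01]); print(o.x.round(4),"rms px",np.sqrt(np.mean(o.fun**2)).round(2)); print(o.fun.reshape(-1,2).round(1).tolist()); return o.x
rim=[(65,96,52),(65,-96,52),(-65,-96,52),(-65,96,52)]
WY=[-65.5,-36.5,16.5,65.5]
def drawbox(f,x,k,of,im):
    def ln(a,b,c=(0,255,255)):
        q=((proj(f,place(x,[a,b]))-of+.5)*k-.5)*8; cv2.line(im,*[tuple(int(v) for v in t) for t in q.round()],c,1,cv2.LINE_AA,3)
    for i in range(4): ln(rim[i],rim[(i+1)%4])
    r2=[(62,93,52),(62,-93,52),(-62,-93,52),(-62,93,52)]
    for i in range(4): ln(r2[i],r2[(i+1)%4],(255,0,255))
    for y in WY:
        for d in (-1.5,1.5): ln((-62,y+d,28),(62,y+d,28),(0,255,0))
    ln((-8,-93,28),(-8,93,28),(0,0,255))
def crop(f,x0,y0,x1,y1,k): return cv2.resize(np.ascontiguousarray(f["pixels"][y0:y1,x0:x1,::-1]),None,fx=k,fy=k,interpolation=cv2.INTER_CUBIC)
E
python3 - <<'E'
from h import *
f=wcam(load("w1"))
px=[(152,70),(354,95),(333,228),(149,203)]
x=fit(f,px,rim,[511,-167,.136])
a=crop(f,140,55,365,240,3.5); cv2.imwrite("pics/w1a.png",a)
b=a.copy(); drawbox(f,x,3.5,np.array([140,55]),b); cv2.imwrite("pics/w1b.png",b)
E
```

```text
[ 5.140729e+02 -1.690587e+02  1.651000e-01] rms px 1.71
[[-1.9, -2.7], [0.9, 0.7], [2.2, 0.7], [-1.1, 2.1]]
```

View pics/w1a.png

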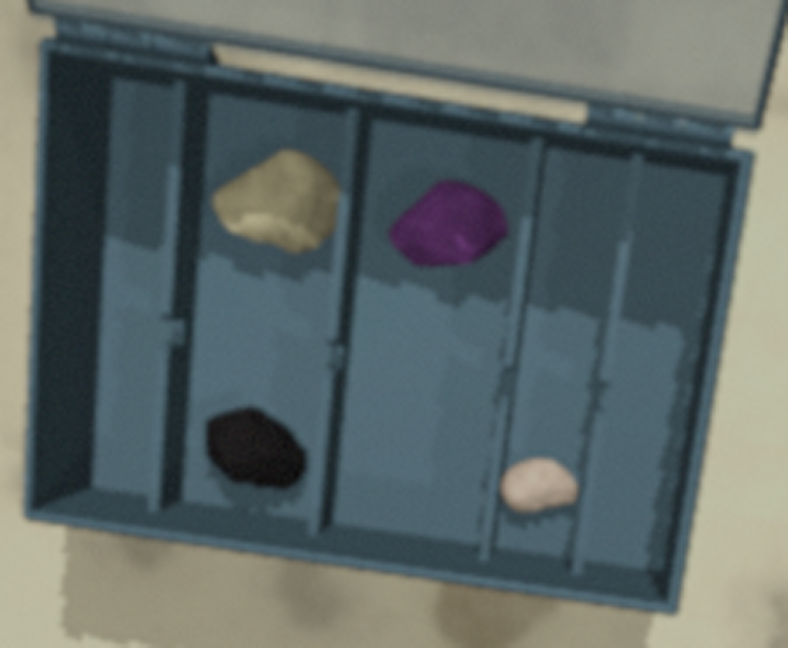

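View pics/w1b.png

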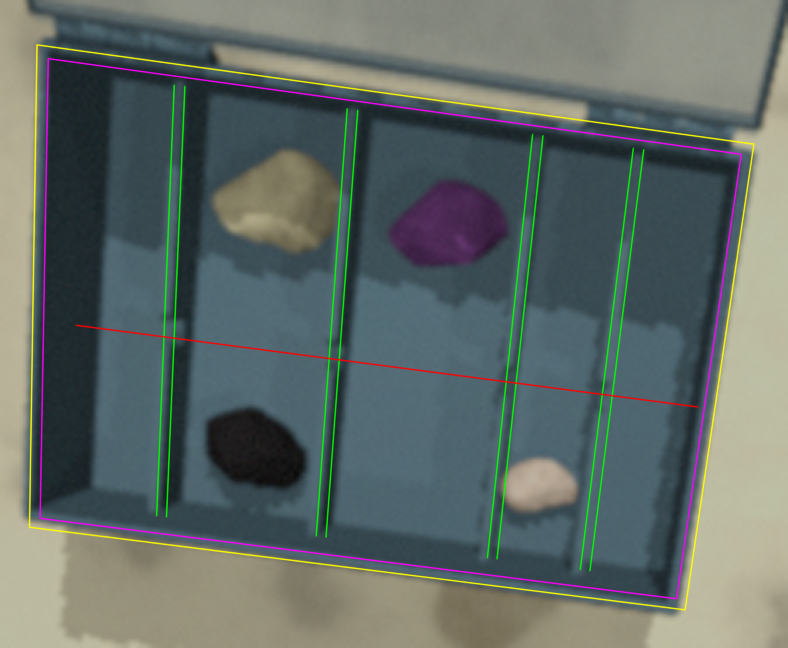

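Run:
```python
from h import *
f=wcam(load("w1"))
k=3.5; of=np.array([140,55])
pc=np.array([(43,42),(752,152),(676,610),(27,518),(172,331),(337,354),(507,371),(598,385),(155,510),(317,532),(486,557),(577,572)])
px=(pc+.5)/k-.5+of
P=rim+[(-8,y,28) for y in WY[::-1]]+[(-62,y,28) for y in WY[::-1]]
x=fit(f,px,P,[511,-167,.136])
# with camera rotation perturb
R0=cv2.Rodrigues(f["rvec"])[0]
def r(v):
    g=dict(f); g["rvec"]=cv2.Rodrigues(cv2.Rodrigues(v[3:6])[0]@R0)[0]; g["tvec"]=cv2.Rodrigues(v[3:6])[0]@f["tvec"]
    return np.r_[(proj(g,place(v[:3],P))-px).ravel()/.5, v[3:6]/.006]
o=least_squares(r,np.r_[x,0,0,0],x_scale=[1,1,.01,.01,.01,.01]); print(o.x.round(4)); print((o.fun[:-3]*.5).reshape(-1,2).round(1).tolist())
b=cv2.imread("pics/w1a.png"); drawbox(f,x,k,of,b); cv2.imwrite("pics/w1c.png",b)
t=load("top0")
c=crop(t,315,80,445,250,3.5); drawbox(t,o.x,3.5,np.array([315,80]),c); cv2.imwrite("pics/c2b.png",c)
```

```text
[ 5.148473e+02 -1.683810e+02  1.509000e-01] rms px 1.22
[[-1.4, -1.8], [0.7, -1.8], [1.0, 0.1], [-0.8, 0.1], [-1.5, -0.1], [-1.5, 0.2], [0.4, 2.7], [1.9, 2.7], [0.5, -0.1], [-0.2, 0.1], [0.3, -0.2], [0.9, -0.7]]
[ 5.114461e+02 -1.620431e+02  1.511000e-01  3.300000e-03  1.570000e-02
  4.400000e-03]
[[-1.1, -1.2], [0.1, -1.7], [0.4, 0.2], [-0.2, -0.2], [-1.1, -0.2], [-1.5, 0.1], [0.2, 2.7], [1.6, 2.7], [1.0, -0.4], [-0.1, -0.2], [0.2, -0.3], [0.6, -0.8]]
```

View pics/c2b.png

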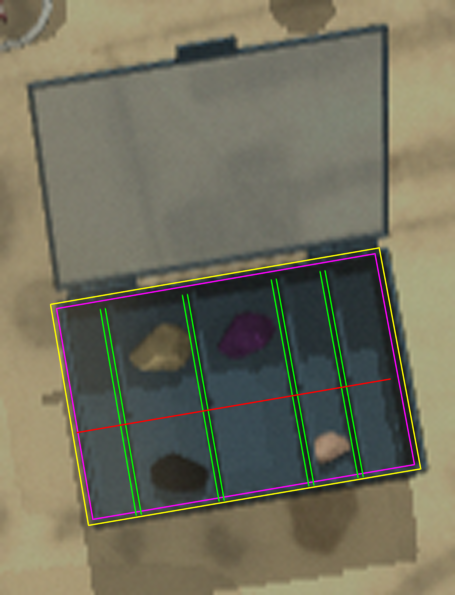

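>>> apply_moves(rows=[{"jaw":1,"offset":[-0.837,0,0.193],"yaw":0},{"jaw":1,"offset":[-0.837,0,0.193],"yaw":0},{"jaw":1,"offset":[-0.837,0,0.193],"yaw":0},{"jaw":1,"offset":[-0.837,0,0.193],"yaw":0},{"jaw":1,"offset":[-0.837,0,0.193],"yaw":0},{"jaw":1,"offset":[-0.837,0,0.193],"yaw":0},{"jaw":1,"offset":[-0.837,0,0.193],"yaw":0},{"jaw":1,"offset":[-0.944,0.17,-0.1],"yaw":0},{"jaw":1,"offset":[-0.944,0.17,-0.1],"yaw":0},{"jaw":1,"offset":[-0.944,0.17,-0.1],"yaw":0},{"jaw":1,"offset":[-0.944,0.17,-0.1],"yaw":0},{"jaw":1,"offset":[-0.944,0.17,-0.1],"yaw":0}])

```text
t: 2.5
position: [370.2, 271.1, 258.3]
tool_rot: [0.566, -0.423, 0.423, -0.566]
ft_force: [1.5, 0.3, -0.1]
opening: 85.3
```

>>> apply_moves(rows=[{"jaw":0.3,"offset":[0,0,0],"yaw":-0.85},{"jaw":0.3,"offset":[0,0,0],"yaw":-0.85},{"jaw":0.3,"offset":[0,0,0],"yaw":-0.85},{"jaw":0.3,"offset":[0,0,0],"yaw":-0.85},{"jaw":0.3,"offset":[0,0,0],"yaw":-0.85},{"jaw":0.3,"offset":[0,0,0],"yaw":0}])

```text
t: 3.1
position: [371.2, 269.6, 258.5]
tool_rot: [0.63, -0.321, 0.321, -0.63]
ft_force: [0.5, 0.0, -0.6]
opening: 55.6
```

```bash
cat > look.py <<'E'
import sys
from h import *
from plant import arm, imaging
def look(n):
    s=arm.get_state(); R,p=wpose(s); print(s["t"],p.round(1),"xang",np.arctan2(R[1,0],R[0,0]).round(4),"ft",s["ft_force"].round(1),"open",round(s["opening"],1))
    f=imaging.grab_frame("wrist"); f["R"]=R;f["p"]=p; pickle.dump(f,open(f"pics/{n}.pkl","wb")); cv2.imwrite(f"pics/{n}.png",f["pixels"][:,:,::-1])
    return s
if __name__=="__main__": look(sys.argv[1])
E
python3 look.py w2
```

```text
3.1 [371.2 269.6 258.5] xang -0.9423 ft [ 0.5  0.  -0.6] open 55.6
```

View pics/w2.png

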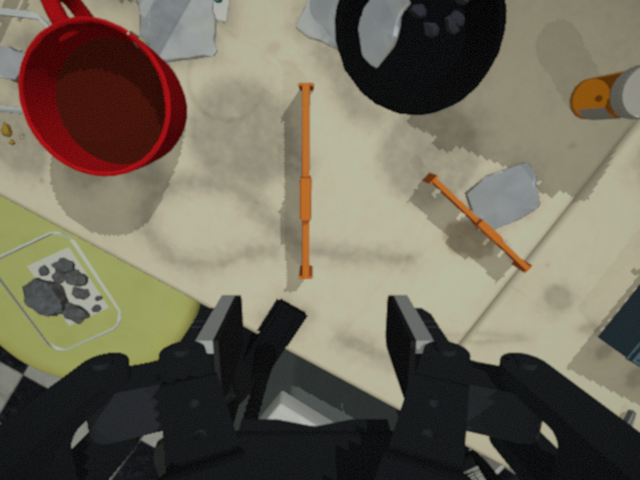

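The wrist view shows the large comb upright at column 306, with ends at rows 85 and 275 and the grip centred near row 198, so its +y end points away. The smaller decoy is at (480,225).

Run:
```python
from h import *
f=load("w2"); cv2.imwrite("pics/w2a.png",np.hstack([crop(f,280,75,335,180,5.5),crop(f,280,180,335,285,5.5)]))
```

```text
(no output)
```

View pics/w2a.png

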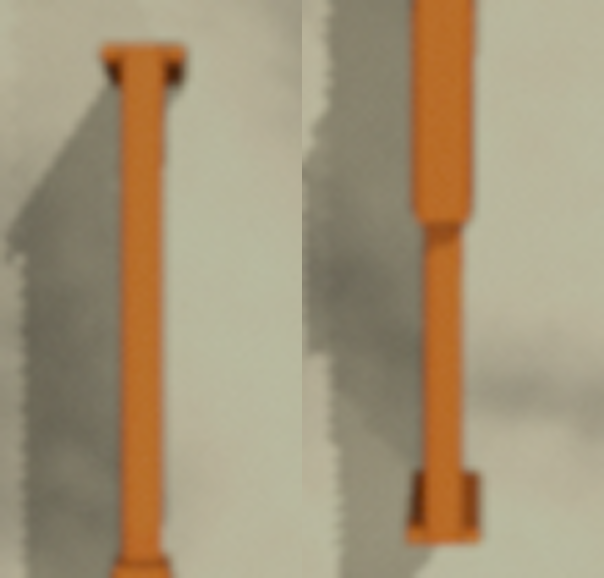

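Run:
```python
from h import *
from plant import arm
f=wcam(load("w2"))
k=5.5
pc=[(102,43,0),(186,43,0),(105.5,545,1),(177.5,545,1),(111.5,220,1),(169.5,220,1),(113,560,0),(172,560,0)]
px=np.array([((u+.5)/k-.5+280,(v+.5)/k-.5+75+105*b) for u,v,b in pc])
P=[(-7,91,45),(7,91,45),(-7,-91,45),(7,-91,45),(-5,-30,45),(5,-30,45),(-5,10,45),(5,10,45)]
x=fit(f,px,P,[380,281,-.94])
R,p=f["R"],f["p"]
g=place(x,[(0,-10,36)])[0]; print("grip",g,"tool",R.T@(g-p))
t=place(x,[(0,-10,36-19+1)])[0]; plan(arm.get_state(),t,x[2])
R0=cv2.Rodrigues(f["rvec"])[0]
def r(v):
    g=dict(f); dR=cv2.Rodrigues(v[3:6])[0]; g["rvec"]=cv2.Rodrigues(dR@R0)[0]; g["tvec"]=dR@f["tvec"]+v[6]
    return np.r_[(proj(g,place(v[:3],P))-px).ravel()/.4, v[3:6]/.006,v[6]/2]
o=least_squares(r,np.r_[x,0,0,0,0],x_scale=[1,1,.01,.01,.01,.01,1]);print(o.x.round(4),(o.fun[:16]*.4).round(1))
```

```text
[383.6176 286.6477  -0.9505] rms px 1.33
[[-0.7, -2.5], [0.6, -2.4], [-0.8, 2.6], [0.5, 2.7], [0.1, 0.3], [0.3, 0.4], [-0.2, 0.1], [0.1, 0.2]]
grip [375.48057331 280.83493019  36.        ] tool [ -6.6049077  222.49439523  10.23050817]
shift full-scale units: [-0.129  4.811  0.203]
tool x ang -0.9449 need world turn -0.0056 yaw units (tool y down) 0.07 mod pi alt -39.2
[ 3.830699e+02  2.988396e+02 -9.506000e-01  1.060000e-02  2.200000e-03
  6.000000e-04  9.230300e+00] [-0.5 -0.5  0.4 -0.4 -0.6  0.6  0.4  0.7  0.2 -0.4  0.2 -0.3 -0.1  0.3
  0.   0.4]
```

The scene view shows the grip standing above the blade, so the plate tops are at z = 36, not 45. I'll refit with that.

Run:
```python
from h import *
from plant import arm
f=wcam(load("w2"))
k=5.5
pc=[(102,43,0),(186,43,0),(105.5,545,1),(177.5,545,1),(111.5,220,1),(169.5,220,1),(113,560,0),(172,560,0)]
px=np.array([((u+.5)/k-.5+280,(v+.5)/k-.5+75+105*b) for u,v,b in pc])
P=[(-7,91,36),(7,91,36),(-7,-91,36),(7,-91,36),(-5,-30,45),(5,-30,45),(-5,10,45),(5,10,45)]
x=fit(f,px,P,[380,281,-.94])
t=place(x,[(0,-10,36-19+2)])[0]; print(t);plan(arm.get_state(),t,x[2])
# top cam
f=load("top0");k=4.5;of=np.array([120,205])
px=(np.array([(72,92),(92,78),(293,409),(330,394),(168,232),(185,218),(213,298),(232,285)])+.5)/k-.5+of
fit(f,px,P,x)
```

```text
[383.3293 286.555   -0.9501] rms px 0.47
[[-0.4, -0.8], [0.5, -0.6], [-0.5, -0.4], [0.5, -0.3], [0.0, 0.6], [0.2, 0.7], [-0.3, 0.4], [0.0, 0.5]]
[375.19424342 280.73937869  19.        ]
shift full-scale units: [-0.131  4.791  0.197]
tool x ang -0.9449 need world turn -0.0053 yaw units (tool y down) 0.066 mod pi alt -39.204
[381.7264 285.4274  -0.9378] rms px 9.38
[[-1.2, 0.0], [-0.2, -1.0], [1.3, 0.6], [-1.4, -0.2], [11.1, 15.3], [11.3, 15.4], [-10.4, -15.1], [-10.6, -15.2]]
```

>>> apply_moves(rows=[{"jaw":0.3,"offset":[-0.13,0.5,0.2],"yaw":0.07},{"jaw":0.3,"offset":[0,0.9,0],"yaw":0},{"jaw":0.3,"offset":[0,0.9,0],"yaw":0},{"jaw":0.3,"offset":[0,0.9,0],"yaw":0},{"jaw":0.3,"offset":[0,0.8,0],"yaw":0},{"jaw":0.3,"offset":[0,0.5,0],"yaw":0},{"jaw":0.3,"offset":[0,0.29,0],"yaw":0},{"jaw":0.3,"offset":[0,0,0],"yaw":0},{"jaw":0.3,"offset":[0,0,0],"yaw":0}], newtons=30)

```text
t: 4.05
position: [375.2, 281.6, 19.5]
tool_rot: [0.629, -0.323, 0.323, -0.629]
ft_force: [0.3, -0.4, 0.8]
opening: 55.4
```

```bash
python3 look.py w3
```

```text
4.05 [375.2 281.6  19.5] xang -0.9494 ft [ 0.3 -0.4  0.8] open 55.4
```

View pics/w3.png

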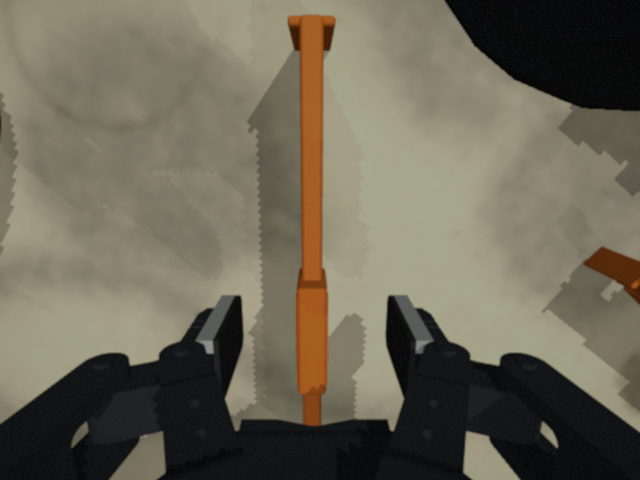

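The grip (rows 270–392, column 312) sits centred between the pads, so I'll close and lift.

>>> apply_moves(rows=[{"jaw":-1,"offset":[0,0,0],"yaw":0},{"jaw":-1,"offset":[0,0,0],"yaw":0},{"jaw":-1,"offset":[0,0,0],"yaw":0},{"jaw":-1,"offset":[0,0,0],"yaw":0},{"jaw":-1,"offset":[0,0,0],"yaw":0},{"jaw":-1,"offset":[0,0,0],"yaw":0}], newtons=40)

```text
t: 4.7
position: [375.4, 282.1, 19.9]
tool_rot: [-0.629, 0.322, -0.323, 0.63]
ft_force: [-0.1, -0.9, 9.4]
opening: 9.1
```

>>> apply_moves(rows=[{"jaw":-1,"offset":[0,-0.3,0],"yaw":0},{"jaw":-1,"offset":[0,-0.6,0],"yaw":0},{"jaw":-1,"offset":[0,-0.9,0],"yaw":0},{"jaw":-1,"offset":[0,-0.9,0],"yaw":0},{"jaw":-1,"offset":[0,-0.6,0],"yaw":0},{"jaw":-1,"offset":[0,0,0],"yaw":0}])

```text
t: 5.3
position: [376.9, 283.2, 188.4]
tool_rot: [-0.627, 0.321, -0.324, 0.631]
ft_force: [0.5, 0.1, -1.7]
opening: 9.1
```

```bash
python3 look.py w4
python3 - <<'E'
from h import *
from plant import arm
x=np.array([512,-166,.15]); t=place(x,[(-8,-10,190)])[0]; print(t); plan(arm.get_state(),t,.15)
E
```

```text
5.3 [376.9 283.2 188.4] xang -0.9476 ft [ 0.5  0.1 -1.7] open 9.1
[ 505.5842127  -177.08321584  190.        ]
shift full-scale units: [ 8.978 -0.086 -3.262]
tool x ang -0.9475 need world turn 1.0975 yaw units (tool y down) -13.719 mod pi alt 25.551
```

View pics/w4.png

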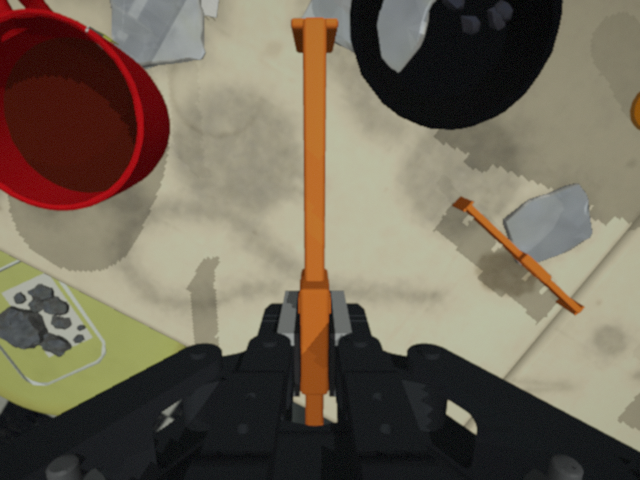

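>>> apply_moves(rows=[{"jaw":-1,"offset":[0.5,0,-0.2],"yaw":0},{"jaw":-1,"offset":[0.85,0,-0.31],"yaw":0},{"jaw":-1,"offset":[0.85,0,-0.31],"yaw":0},{"jaw":-1,"offset":[0.85,0,-0.31],"yaw":0},{"jaw":-1,"offset":[0.85,0,-0.31],"yaw":0},{"jaw":-1,"offset":[0.85,0,-0.31],"yaw":0},{"jaw":-1,"offset":[0.85,0,-0.31],"yaw":0},{"jaw":-1,"offset":[0.85,0,-0.31],"yaw":0},{"jaw":-1,"offset":[0.85,0,-0.31],"yaw":0},{"jaw":-1,"offset":[0.85,0,-0.31],"yaw":0},{"jaw":-1,"offset":[0.83,0,-0.27],"yaw":0},{"jaw":-1,"offset":[0,0,0],"yaw":-0.5}])

```text
t: 6.55
position: [505.8, -182.3, 183.0]
tool_rot: [0.635, -0.311, 0.311, -0.635]
ft_force: [0.3, 0.3, 0.4]
opening: 9.7
```

>>> apply_moves(rows=[{"jaw":-1,"offset":[0,0,0],"yaw":-1},{"jaw":-1,"offset":[0,0,0],"yaw":-1},{"jaw":-1,"offset":[0,0,0],"yaw":-1},{"jaw":-1,"offset":[0,0,0],"yaw":-1},{"jaw":-1,"offset":[0,0,0],"yaw":-1},{"jaw":-1,"offset":[0,0,0],"yaw":-1},{"jaw":-1,"offset":[0,0,0],"yaw":-1},{"jaw":-1,"offset":[0,0,0],"yaw":-1},{"jaw":-1,"offset":[0,0,0],"yaw":-1},{"jaw":-1,"offset":[0,0,0],"yaw":-1},{"jaw":-1,"offset":[0,0,0],"yaw":-1},{"jaw":-1,"offset":[0,0,0],"yaw":-1}])

```text
t: 7.75
position: [503.9, -177.5, 182.8]
tool_rot: [-0.707, -0.019, 0.02, 0.707]
ft_force: [1.3, 0.3, -1.6]
opening: 9.4
```

>>> apply_moves(rows=[{"jaw":-1,"offset":[0,0,0],"yaw":-0.8},{"jaw":-1,"offset":[0,0,0],"yaw":-0.4},{"jaw":-1,"offset":[0,0,0],"yaw":0},{"jaw":-1,"offset":[0,0,0],"yaw":0}])

```text
t: 8.15
position: [504.2, -177.6, 183.4]
tool_rot: [-0.705, -0.052, 0.053, 0.705]
ft_force: [0.8, 0.7, -1.2]
opening: 9.4
```

```bash
python3 look.py w5
python3 - <<'E'
from plant import imaging
import pickle,cv2
f=imaging.grab_frame("top");pickle.dump(f,open("pics/top5.pkl","wb"));cv2.imwrite("pics/top5.png",f["pixels"][:,:,::-1])
E
```

```text
8.15 [ 504.2 -177.6  183.4] xang 0.1473 ft [ 0.8  0.7 -1.2] open 9.4
```

View pics/w5.png

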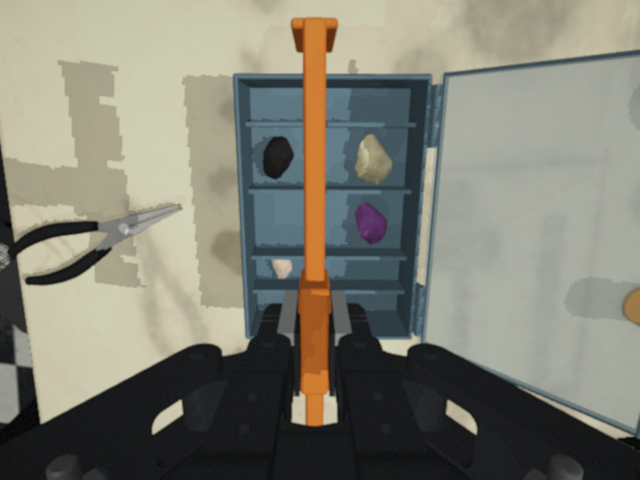

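View pics/top5.png

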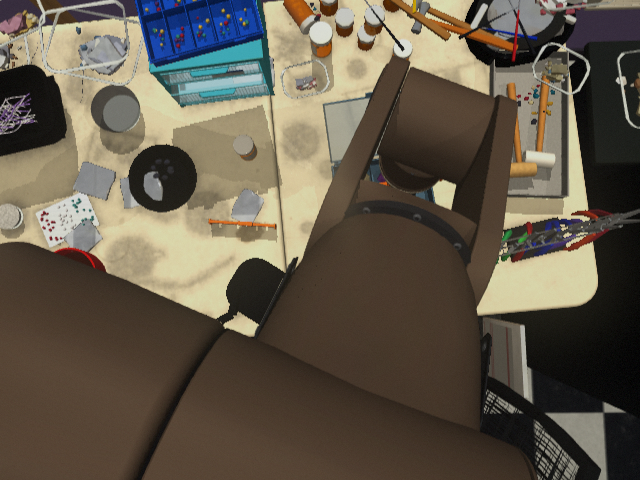

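The hover view shows the whole box, from rim (236,75)–(431,75) down to row 337, with the comb held above it and its far plate at (314,20). The top camera's view of the box is blocked by the arm. I'll enlarge for picking.

Run:
```python
from h import *
f=load("w5"); cv2.imwrite("pics/w5a.png",crop(f,228,65,440,205,3.7)); cv2.imwrite("pics/w5b.png",crop(f,228,205,440,345,3.7)); cv2.imwrite("pics/w5c.png",np.hstack([crop(f,285,10,345,70,6),crop(f,285,265,345,325,6)]))
```

```text
(no output)
```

View pics/w5a.png

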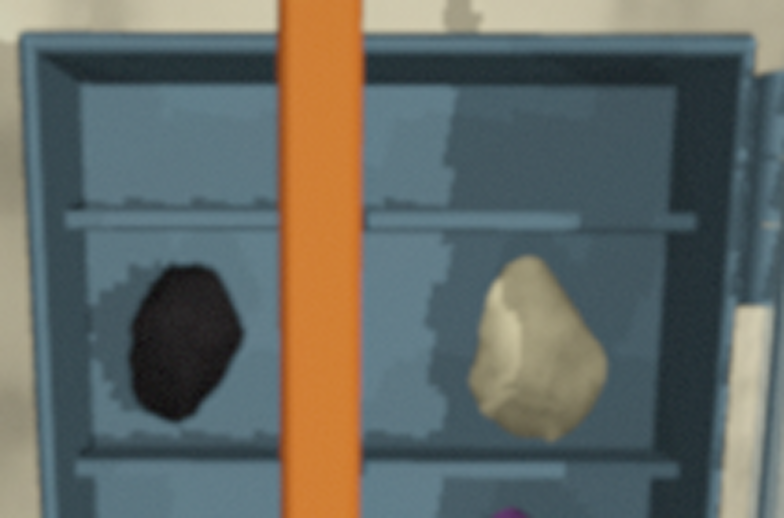

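View pics/w5b.png

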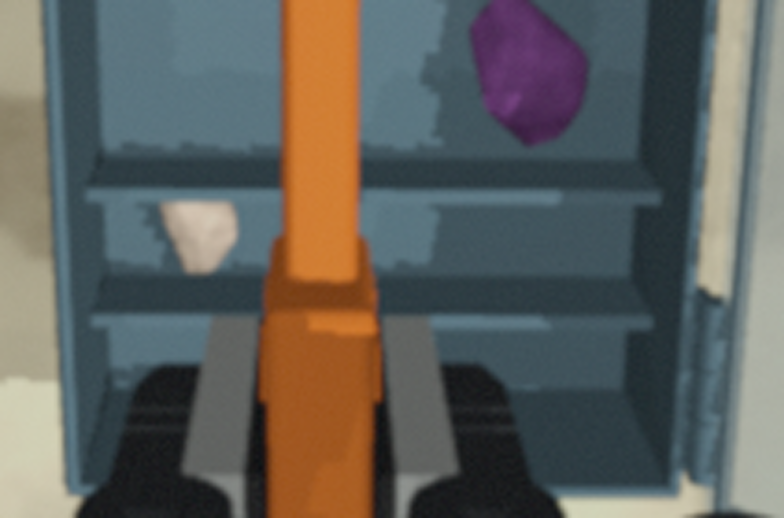

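View pics/w5c.png

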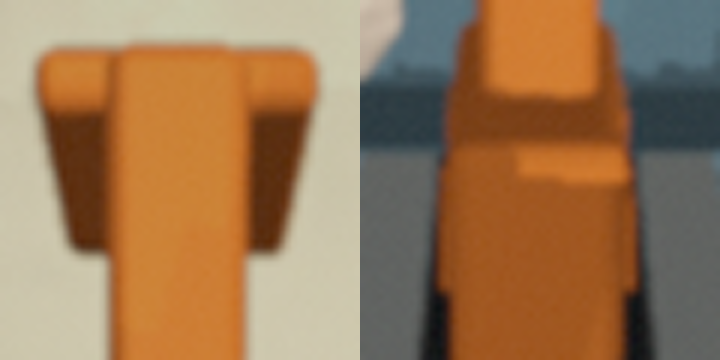

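```bash
cat > fit5.py <<'E'
from h import *
f=wcam(load("w5"))
k=3.7
A=[((22,35),(-65,96,52)),((752,37),(65,96,52)),((65,220),(-62,65.5,28)),((697,221),(62,65.5,28)),((77,466),(-62,16.5,28)),((680,468),(62,16.5,28))]
B=[((70,492),(-65,-96,52)),((677,492),(65,-96,52)),((87,195),(-62,-36.5,28)),((661,196),(62,-36.5,28)),((92,321),(-62,-65.5,28)),((654,322),(62,-65.5,28))]
px=np.array([((u+.5)/k-.5+228,(v+.5)/k-.5+65) for (u,v),_ in A]+[((u+.5)/k-.5+228,(v+.5)/k-.5+205) for (u,v),_ in B])
P=[q for _,q in A+B]
x=fit(f,px,P,[511,-167,.15])
R,p=f["R"],f["p"]
def toolpts(v,P): # dx,h,dz,yaw,pitch
    P=np.array(P,float); a,b,c=P.T
    b2=b*np.cos(v[4])-c*np.sin(v[4]); c2=b*np.sin(v[4])+c*np.cos(v[4])   # pitch about div x
    a2=a-v[3]*b
    return np.c_[v[0]+a2,v[1]-c2,v[2]+b2]
C=[((38,48),(-7,91,36)),((318,48),(7,91,36)),((72,252),(-7,91,0)),((281,252),(7,91,0)),]
k=6
D=[((83,143),(-5,10,45)),((272,143),(5,10,45)),((122,95),(-2,10,36)),((240,95),(2,10,36))]
pd=np.array([((u+.5)/k-.5+285,(v+.5)/k-.5+10) for (u,v),_ in C]+[((u+.5)/k-.5+285,(v+.5)/k-.5+265) for (u,v),_ in D])
Pd=[q for _,q in C+D]
g=lambda v: np.r_[(proj(f,toolpts(v,Pd)@R.T+p)-pd).ravel(),(v[1]-19.5)/2, v[4]/.02]
o=least_squares(g,[0,19.5,10,0,0],x_scale=[1,1,1,.01,.01])
print("div in tool",o.x.round(4)); print(o.fun[:-2].reshape(-1,2).round(1).tolist())
np.save("pics/div.npy",o.x); np.save("pics/box.npy",x)
E
python3 fit5.py
```

```text
[ 5.139434e+02 -1.675499e+02  1.459000e-01] rms px 0.8
[[-1.2, -0.4], [1.7, -0.6], [0.2, -0.3], [-0.5, -0.3], [-0.1, 0.3], [-0.6, 0.1], [-0.9, 1.4], [1.5, 1.9], [0.0, -0.2], [0.0, -0.1], [0.1, -0.5], [-0.4, -0.3]]
div in tool [-1.4730e-01  1.7254e+01  6.7298e+00  2.2000e-03 -5.8200e-02]
[[-0.5, 0.6], [0.1, 0.6], [-0.5, -0.7], [0.9, -0.7], [0.3, 0.2], [0.3, 0.3], [3.7, -0.4], [-4.3, -0.3]]
```

Run:
```python
from h import *
for n in ["w3","w4"]:
    f=load(n); cv2.imwrite(f"pics/{n}c.png",np.hstack([crop(f,285,10,345,70,6),crop(f,285,265,345,325,6)]))
a=cv2.imread("pics/w3c.png");b=cv2.imread("pics/w4c.png"); c=cv2.imread("pics/w5c.png")
cv2.imwrite("pics/cmp.png",cv2.resize(np.vstack([a,b]),None,fx=.8,fy=.8))
```

```text
(no output)
```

View pics/cmp.png

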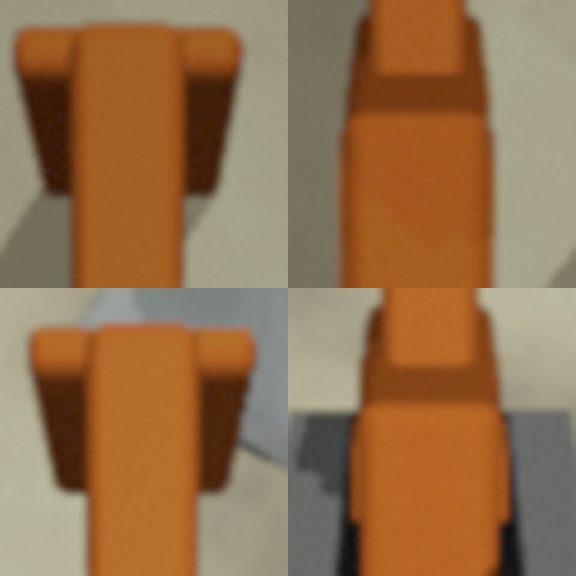

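```bash
cat > fit6.py <<'E'
from fit5 import *
print("----")
def picks(n):
    if n=="w3": C=[(17.5,35),(300,35),(56,242),(269,242)]; D=[(141,),(94,)]
    else: C=[(38.5,49),(318.5,49),(72,252),(283,252)]; D=[(143.5,),(96,)]
    to=lambda u,v,oy:((u+.5)/6-.5+285,(v+.5)/6-.5+oy)
    return np.array([to(*c,10) for c in C]), np.array([to(0,d[0],265)[1] for d in D])
PC=[(-7,91,36),(7,91,36),(-7,91,0),(7,91,0)]; PD=[(0,10,45),(0,10,36)]
def res(f,n,v,cam,useb):
    T=np.array(f["tool_from_camera"]); Rc=T[:3,:3]@cv2.Rodrigues(np.array(cam[:3]))[0]; c=T[:3,3]+np.array(cam[3:6])
    K=f["mtx"]
    def pj(Q): q=(Q-c)@Rc@K.T; return q[:,:2]/q[:,2:]
    c4,d2=picks(n); e1=pj(toolpts(v,PC))-c4; e2=pj(toolpts(v,PD))[:,1]-d2
    if not useb: e1=e1[:2]
    return np.r_[e1.ravel(),e2]
f3=load("w3"); f5=load("w5")
for useb in (0,1):
  # joint fit: same camera corr (rx pitch, ty), w3: h=19.6,pitch0 ; w5: h,dz, pitch
  def g(q):
    cam=[q[0],q[1],q[2],q[3],q[4],q[5]]
    return np.r_[res(f3,"w3",[q[6],19.6,q[7],q[8],0],cam,useb)/.3,res(f5,"w5",[0,q[9],q[10],q[11],q[12]],cam,useb)/.3,np.array(q[:3])/.004,np.array(q[3:6])/1.5,q[12]/.01,(q[9]-19.9)/1.5]
  o=least_squares(g,np.r_[np.zeros(6),0,10,0,19.9,10,0,0]);print(o.x.round(4));print(o.fun.round(1))
E
python3 fit6.py
```

```text
[ 5.139434e+02 -1.675499e+02  1.459000e-01] rms px 0.8
[[-1.2, -0.4], [1.7, -0.6], [0.2, -0.3], [-0.5, -0.3], [-0.1, 0.3], [-0.6, 0.1], [-0.9, 1.4], [1.5, 1.9], [0.0, -0.2], [0.0, -0.1], [0.1, -0.5], [-0.4, -0.3]]
div in tool [-1.4730e-01  1.7254e+01  6.7298e+00  2.2000e-03 -5.8200e-02]
[[-0.5, 0.6], [0.1, 0.6], [-0.5, -0.7], [0.9, -0.7], [0.3, 0.2], [0.3, 0.3], [3.7, -0.4], [-4.3, -0.3]]
----
[ 5.20000000e-03  0.00000000e+00  5.00000000e-04 -5.70000000e-03
 -1.47480000e+00 -1.00000000e-04  1.15991466e+05  1.02657000e+01
  1.27462720e+03  1.76804000e+01  8.34400000e+00  2.70000000e-03
 -2.13000000e-02]
[-1.3  0.   1.3  0.   0.  -0.  -1.9  0.3  1.9  0.2  2.  -2.7  1.3  0.
  0.1 -0.  -1.  -0.  -2.1 -1.5]
[ 4.67000000e-02  1.10000000e-03  5.00000000e-04 -3.10000000e-03
  1.29860000e+00  2.00000000e-04  1.51893947e+04  1.49159000e+01
  1.66910600e+02  2.03819000e+01  1.40608000e+01  1.50000000e-03
 -2.15000000e-02]
[-2.   2.9  2.1  3.1 -2.4 -4.   2.3 -3.9  0.  -0.  -1.2  0.2  0.8  0.3
 -1.5 -0.1  2.  -0.1  0.6 -1.  11.7  0.3  0.1 -0.   0.9  0.  -2.1  0.3]
```

Run:
```python
from h import *
from plant import arm
x=np.load("pics/box.npy"); t=place(x,[(-8,-9,82)])[0]; print(t); plan(arm.get_state(),t,x[2])
```

```text
[ 507.33696557 -177.61743766   82.        ]
shift full-scale units: [ 0.058  2.036 -0.007]
tool x ang 0.1475 need world turn -0.0016 yaw units (tool y down) 0.02 mod pi alt -39.25
```

>>> apply_moves(rows=[{"jaw":-1,"offset":[0.06,0.3,0],"yaw":0},{"jaw":-1,"offset":[0,0.5,0],"yaw":0},{"jaw":-1,"offset":[0,0.5,0],"yaw":0},{"jaw":-1,"offset":[0,0.4,0],"yaw":0},{"jaw":-1,"offset":[0,0.3,0],"yaw":0},{"jaw":-1,"offset":[0,0,0],"yaw":0},{"jaw":-1,"offset":[0,0,0],"yaw":0}])

```text
t: 8.95
position: [507.7, -177.4, 84.4]
tool_rot: [-0.705, -0.052, 0.052, 0.705]
ft_force: [0.2, -0.0, -0.0]
opening: 9.0
```

```bash
python3 look.py w6;python3 - <<'E'
from h import *
f=load("w6"); cv2.imwrite("pics/w6a.png",crop(f,180,0,450,100,2.9))
E
```

```text
8.95 [ 507.7 -177.4   84.4] xang 0.148 ft [ 0.2 -0.  -0. ] open 9.0
```

View pics/w6.png

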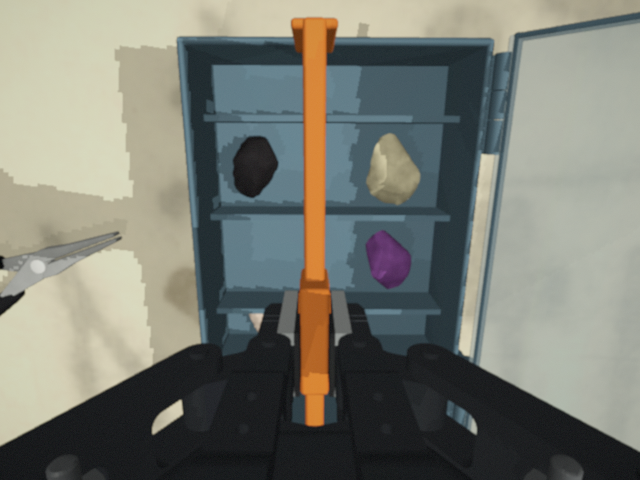

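View pics/w6a.png

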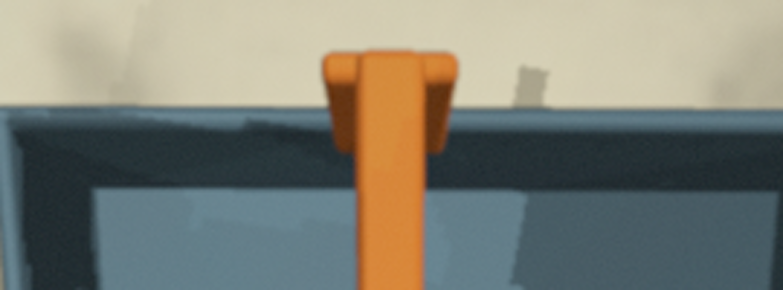

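The visible lower plate edge belongs to the inner face (y ≈ 88, since the plate is about 3 mm thick), not y = 91. That mistake explains the false pitch in my fit. I'll redo it with that corrected.

```bash
sed -i 's/(-7,91,0),(7,91,0)/(-7,88,0),(7,88,0)/' fit6.py
cat > fit7.py <<'E'
from fit6 import picks,PC,PD,toolpts
from h import *
f3=load("w3");f5=load("w5")
def res(f,n,v,cam):
    T=np.array(f["tool_from_camera"]); Rc=T[:3,:3]@cv2.Rodrigues(np.array(cam[:3],float))[0]; c=T[:3,3]+np.array(cam[3:6])
    def pj(Q): q=(Q-c)@Rc@f["mtx"].T; return q[:,:2]/q[:,2:]
    c4,d2=picks(n); e1=pj(toolpts(v,PC))-c4; e2=pj(toolpts(v,PD))[:,1]-d2
    return np.r_[e1.ravel(),e2]
print("=====")
o=least_squares(lambda q:np.r_[res(f3,"w3",[q[0],19.6,q[1],0,0],[0]*6)],[0,10]);print("w3 dx dz",o.x.round(2),o.fun.round(1))
o=least_squares(lambda q:np.r_[res(f5,"w5",[q[0],q[1],q[2],0,q[3]],[0]*6),(q[3]/.01)],[0,20,10,0]);print("w5 dx h dz pitch",o.x.round(3),o.fun.round(1))
def g(q): return np.r_[res(f3,"w3",[q[6],19.6,q[7],0,0],q[:6])/.3,res(f5,"w5",[q[8],q[9],q[10],0,q[11]],q[:6])/.3,q[:3]/.004,q[3:6]/1.5,q[11]/.01,(q[9]-20)/1,q[8]/.3]
o=least_squares(g,np.r_[np.zeros(6),0,10,0,20,10,0]);print("joint",o.x.round(4),o.fun.round(1))
np.save("pics/q.npy",o.x)
E
python3 fit7.py | sed -n '/=====/,$p'
```

```text
=====
w3 dx dz [0.36 9.32] [-0.8 -0.6  0.7 -0.6 -0.7  1.6  0.8  1.6  0.2 -1.9]
w5 dx h dz pitch [-3.0800e-01  2.0612e+01  8.5130e+00  1.0000e-02] [-1.  -0.4  0.8 -0.4 -0.7  0.8  1.   0.8  0.8 -1.4  1. ]
joint [-1.34000e-02  1.20000e-03  7.00000e-04  1.11600e-01  3.01800e-01
 -2.00000e-04  6.69200e-01  7.35590e+00 -4.50000e-03  2.05834e+01
  6.46040e+00  4.80000e-03] [-2.8 -0.9  2.9 -0.8 -2.8  2.1  2.6  2.1  3.1 -5.  -3.2 -0.3  2.9 -0.2
 -2.7  1.   3.2  1.1  3.2 -4.8 -3.4  0.3  0.2  0.1  0.2 -0.   0.5  0.6
 -0. ]
```

Run:
```python
from h import *
f=load("w6"); cv2.imwrite("pics/w6b.png",crop(f,170,25,300,235,2.8)); cv2.imwrite("pics/w6d.png",crop(f,375,25,505,235,2.8))
a=cv2.imread("pics/w6b.png");b=cv2.imread("pics/w6d.png");cv2.imwrite("pics/w6e.png",np.hstack([a,b]));print(a.shape)
```

```text
(588, 364, 3)
```

View pics/w6e.png

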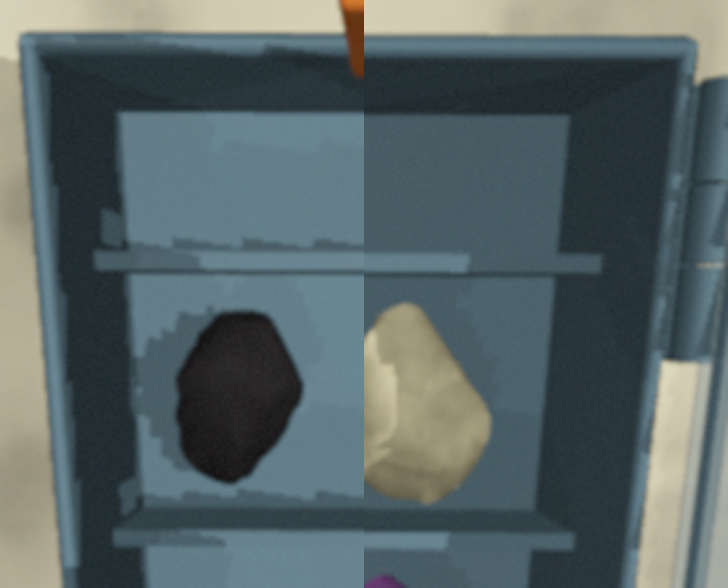

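Run:
```python
from h import *
from plant import arm
f=wcam(load("w6")); k=2.8
L=[((20,35),(-65,96,52)),((40,56),(-62,93,52)),((94,260),(-62,65.5,28)),((114,539),(-62,16.5,28))]
Rr=[((331,38),(65,96,52)),((316,58),(62,93,52)),((238,264),(62,65.5,28)),((210,541),(62,16.5,28))]
px=np.array([((u+.5)/k-.5+170,(v+.5)/k-.5+25) for (u,v),_ in L]+[((u+.5)/k-.5+375,(v+.5)/k-.5+25) for (u,v),_ in Rr])
P=[q for _,q in L+Rr]
x=fit(f,px,P,[514,-167.5,.146]); np.save("pics/box6.npy",x)
R,p=f["R"],f["p"]; c,s=np.cos(x[2]),np.sin(x[2])
d=p[:2]-x[:2]; print("TCP in box",c*d[0]+s*d[1],-s*d[0]+c*d[1])
pl=R@np.array([0,20.6-18,8.7+91])+p; d=pl[:2]-x[:2]; print("plate end in box",c*d[0]+s*d[1],-s*d[0]+c*d[1])
# direct: fit plate in w6 with same camera, unknown dx,dz (h=20.6)
pc=[((322,52),(-7,91,36)),((458,52),(7,91,36)),((335,152),(-7,88,0)),((443,152),(7,88,0))]
pd=np.array([((u+.5)/2.9-.5+180,(v+.5)/2.9-.5) for (u,v),_ in pc]); Q=np.array([q for _,q in pc],float)
tp=lambda v:np.c_[v[0]+Q[:,0],v[1]-Q[:,2],v[2]+Q[:,1]]
o=least_squares(lambda v:np.r_[(proj(f,tp(v)@R.T+p)-pd).ravel(),v[1]-20.3],[0,20.3,8.7]);print(o.x.round(2),o.fun.round(1))
plan(arm.get_state(),place(x,[(-8,-o.x[2],84)])[0],x[2])
```

```text
[ 5.142008e+02 -1.678469e+02  1.449000e-01] rms px 0.91
[[-1.8, -0.5], [-1.0, 0.2], [0.7, 0.5], [0.3, -0.1], [2.7, -0.4], [-0.3, 0.6], [-0.4, 0.1], [-0.2, 0.1]]
TCP in box -7.818641640959528 -8.482254856522486
plate end in box -8.127402946592213 91.21799123442862
[-0.39 20.8   8.52] [-0.8 -0.6  0.3 -0.6  0.6  0.8 -0.   0.9  0.5]
shift full-scale units: [-0.011  0.018  0.003]
tool x ang 0.1481 need world turn -0.0032 yaw units (tool y down) 0.04 mod pi alt -39.23
```

>>> apply_moves(rows=[{"jaw":-1,"offset":[0,0.15,0],"yaw":0.03},{"jaw":-1,"offset":[0,0.2,0],"yaw":0},{"jaw":-1,"offset":[0,0.15,0],"yaw":0},{"jaw":-1,"offset":[0,0.1,0],"yaw":0},{"jaw":-1,"offset":[0,0,0],"yaw":0},{"jaw":-1,"offset":[0,0,0],"yaw":0}])

```text
t: 9.6
position: [507.7, -177.3, 54.1]
tool_rot: [-0.705, -0.051, 0.052, 0.705]
ft_force: [0.4, -0.6, -0.6]
opening: 9.3
```

```bash
python3 look.py w7
```

```text
9.6 [ 507.7 -177.3   54.1] xang 0.146 ft [ 0.4 -0.6 -0.6] open 9.3
```

View pics/w7.png

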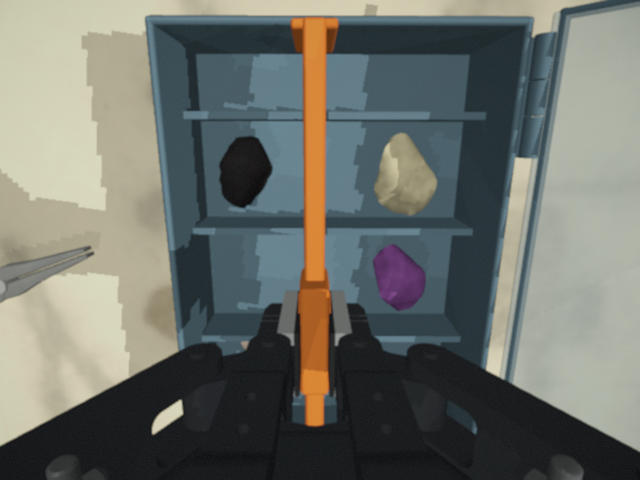

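The plate has dropped inside the rim without contact. I'll keep going down in small steps and watch the force.

>>> apply_moves(rows=[{"jaw":-1,"offset":[0,0.08,0],"yaw":0},{"jaw":-1,"offset":[0,0.08,0],"yaw":0},{"jaw":-1,"offset":[0,0.04,0],"yaw":0},{"jaw":-1,"offset":[0,0,0],"yaw":0}])

```text
t: 10.05
position: [507.5, -177.3, 43.9]
tool_rot: [-0.705, -0.051, 0.052, 0.705]
ft_force: [0.1, -0.9, -0.0]
opening: 9.4
```

>>> apply_moves(rows=[{"jaw":-1,"offset":[0,0.06,0],"yaw":0},{"jaw":-1,"offset":[0,0.06,0],"yaw":0},{"jaw":-1,"offset":[0,0,0],"yaw":0}])

```text
t: 10.35
position: [507.5, -177.3, 37.9]
tool_rot: [-0.705, -0.051, 0.052, 0.705]
ft_force: [0.3, 0.4, 0.1]
opening: 9.1
```

>>> apply_moves(rows=[{"jaw":-1,"offset":[0,0.06,0],"yaw":0},{"jaw":-1,"offset":[0,0.06,0],"yaw":0},{"jaw":-1,"offset":[0,0.06,0],"yaw":0},{"jaw":-1,"offset":[0,0,0],"yaw":0}])

```text
t: 10.75
position: [507.5, -177.3, 28.8]
tool_rot: [-0.705, -0.051, 0.052, 0.705]
ft_force: [-0.6, 1.0, -0.5]
opening: 9.3
```

>>> apply_moves(rows=[{"jaw":-1,"offset":[0,0.04,0],"yaw":0},{"jaw":-1,"offset":[0,0.03,0],"yaw":0},{"jaw":-1,"offset":[0,0,0],"yaw":0}])

```text
t: 11.05
position: [507.7, -177.3, 25.6]
tool_rot: [-0.705, -0.052, 0.052, 0.705]
ft_force: [-0.4, 0.7, -1.1]
opening: 9.3
```

>>> apply_moves(rows=[{"jaw":-1,"offset":[0,0.02,0],"yaw":0},{"jaw":-1,"offset":[0,0,0],"yaw":0}])

```text
t: 11.25
position: [507.7, -177.4, 24.7]
tool_rot: [0.705, 0.052, -0.052, -0.705]
ft_force: [-0.1, -0.1, -0.8]
opening: 9.2
```

>>> apply_moves(rows=[{"jaw":-1,"offset":[0,0.02,0],"yaw":0},{"jaw":-1,"offset":[0,0,0],"yaw":0}])

```text
t: 11.45
position: [507.7, -177.3, 23.7]
tool_rot: [-0.705, -0.052, 0.052, 0.705]
ft_force: [0.2, -1.5, -1.4]
opening: 9.1
```

>>> apply_moves(rows=[{"jaw":-1,"offset":[0,0.015,0],"yaw":0},{"jaw":-1,"offset":[0,0,0],"yaw":0}])

```text
t: 11.65
position: [507.7, -177.4, 23.0]
tool_rot: [-0.705, -0.052, 0.052, 0.705]
ft_force: [0.5, -0.7, -0.0]
opening: 9.2
```

```bash
python3 look.py w8
python3 - <<'E'
from h import *
f=load("w8"); cv2.imwrite("pics/w8a.png",crop(f,120,0,560,350,1.8))
E
```

```text
11.65 [ 507.7 -177.4   23. ] xang 0.146 ft [ 0.5 -0.7 -0. ] open 9.2
```

View pics/w8a.png

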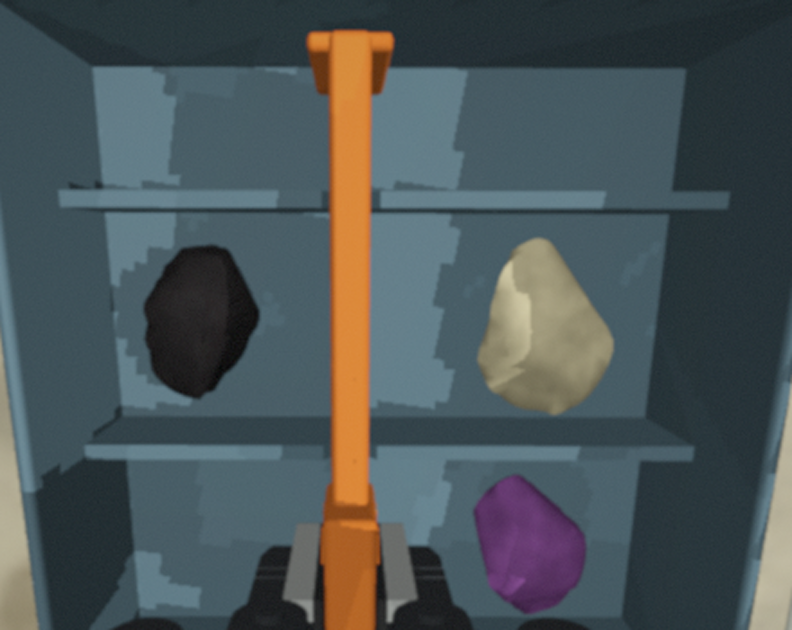

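>>> apply_moves(rows=[{"jaw":-1,"offset":[0,0.015,0],"yaw":0},{"jaw":-1,"offset":[0,0,0],"yaw":0}])

```text
t: 11.9
position: [507.9, -177.4, 22.9]
tool_rot: [0.705, 0.052, -0.051, -0.705]
ft_force: [-2.4, 1.4, 14.1]
opening: 9.2
```

>>> apply_moves(rows=[{"jaw":-1,"offset":[0,0.01,0],"yaw":0},{"jaw":-1,"offset":[0,0,0],"yaw":0}])

```text
t: 12.1
position: [507.9, -177.4, 22.7]
tool_rot: [0.705, 0.052, -0.051, -0.705]
ft_force: [-5.0, 2.2, 23.5]
opening: 9.3
```

It made contact with the floor at z ≈ 22.9, where the prediction was about 23.4. I'll take off the load and open a little.

>>> apply_moves(rows=[{"jaw":-1,"offset":[0,-0.015,0],"yaw":0},{"jaw":-1,"offset":[0,0,0],"yaw":0},{"jaw":-0.55,"offset":[0,0,0],"yaw":0},{"jaw":-0.55,"offset":[0,0,0],"yaw":0},{"jaw":-0.55,"offset":[0,0,0],"yaw":0}], newtons=20)

```text
t: 12.6
position: [507.7, -177.4, 22.4]
tool_rot: [-0.705, -0.051, 0.052, 0.705]
ft_force: [0.1, 0.4, 0.3]
opening: 19.6
```

>>> apply_moves(rows=[{"jaw":-0.55,"offset":[0,-0.15,0],"yaw":0},{"jaw":-0.55,"offset":[0,-0.3,0],"yaw":0},{"jaw":-0.55,"offset":[0,-0.5,0],"yaw":0},{"jaw":-0.55,"offset":[0,-0.8,0],"yaw":0},{"jaw":-0.55,"offset":[0,-0.8,0],"yaw":0},{"jaw":-0.55,"offset":[0,-0.5,0],"yaw":0},{"jaw":-0.55,"offset":[0,-0.4,0],"yaw":0},{"jaw":-0.55,"offset":[0,0,0],"yaw":0}])

```text
t: 13.4
position: [509.1, -177.9, 198.2]
tool_rot: [0.706, 0.053, -0.05, -0.704]
ft_force: [0.3, 0.0, -0.7]
opening: 19.4
```

```bash
python3 look.py w9
```

```text
13.4 [ 509.1 -177.9  198.2] xang 0.146 ft [ 0.3  0.  -0.7] open 19.4
```

View pics/w9.png

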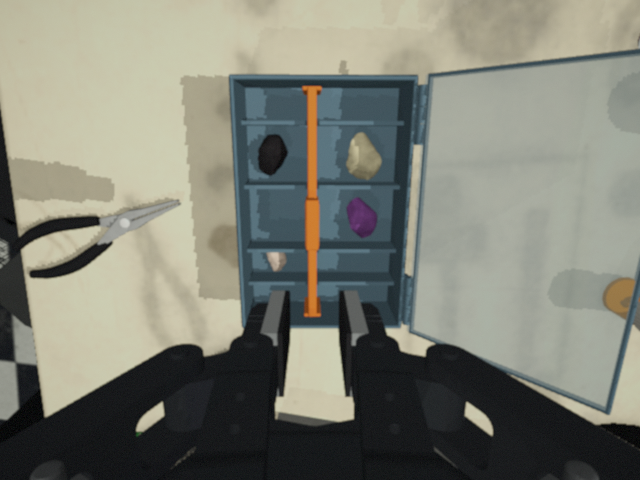

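The comb now stands alone in the box (column 312, rows 87–316), with all four stones in their places. I'll measure whether it's fully down.

Run:
```python
from h import *
f=wcam(load("w9"))
x=np.load("pics/box6.npy")
k=3.1; of=np.array([222,68]); a=crop(f,222,68,425,330,2.25); 
b=crop(f,222,68,425,200,3.7); c=crop(f,222,190,425,330,3.7)
cv2.imwrite("pics/w9b.png",b); cv2.imwrite("pics/w9c.png",c)
def ov(im,of,k):
    drawbox(f,x,k,np.array(of),im)
    d=np.array([[(-7,91,36),(7,91,36),(7,-91,36),(-7,-91,36)],[(-5,10,45),(5,10,45),(5,-30,45),(-5,-30,45)]],float)+np.array([-8,0,3])
    for r in d:
        q=((proj(f,place(x,r))-of+.5)*k-.5); cv2.polylines(im,[q.round().astype(int)],True,(255,255,255),1,cv2.LINE_AA)
ov(b,[222,68],3.7);ov(c,[222,190],3.7)
cv2.imwrite("pics/w9d.png",b); cv2.imwrite("pics/w9e.png",c)
```

```text
(no output)
```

View pics/w9d.png

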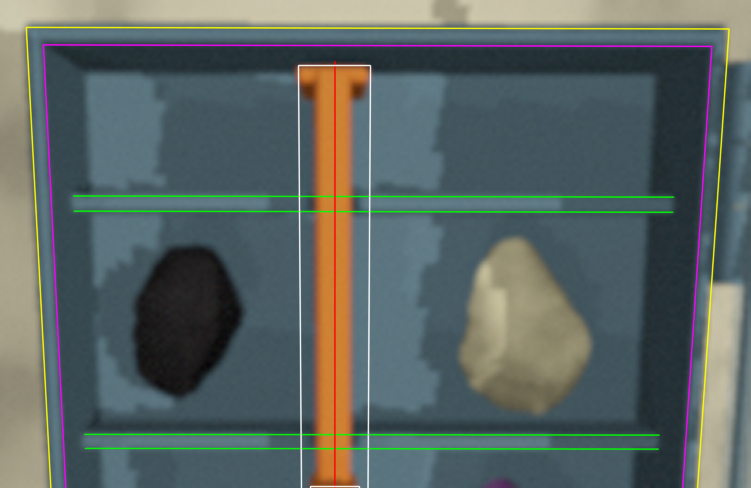

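View pics/w9e.png

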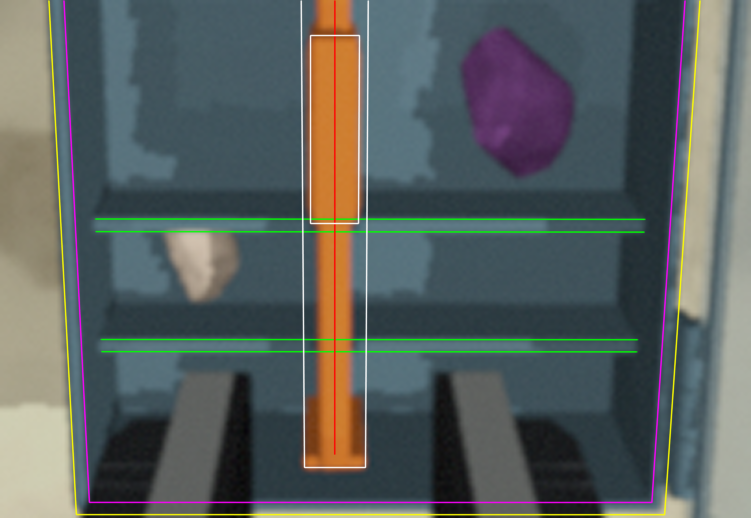

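The seated model's outline matches the comb along its whole length, so it's fully down. Next is the lid: I'll go over it with closed fingers and come down behind its edge.

>>> apply_moves(rows=[{"jaw":-1,"offset":[0,-0.6,0.16],"yaw":0},{"jaw":-1,"offset":[0.5,-0.2,0],"yaw":0},{"jaw":-1,"offset":[0.8,0,0],"yaw":0},{"jaw":-1,"offset":[0.8,0,0],"yaw":0},{"jaw":-1,"offset":[0.8,0,0],"yaw":0},{"jaw":-1,"offset":[0.8,0,0],"yaw":0},{"jaw":-1,"offset":[0.6,0,0],"yaw":0},{"jaw":-1,"offset":[0,0,0],"yaw":0},{"jaw":-1,"offset":[0,0,0],"yaw":0}])

```text
t: 14.35
position: [718.8, -137.8, 233.0]
tool_rot: [-0.705, -0.051, 0.053, 0.705]
ft_force: [-0.1, 0.5, 0.2]
opening: 0.1
```

```bash
python3 look.py w10
python3 - <<'E'
from h import *
from plant import arm, imaging
s=arm.get_state(); R,p=wpose(s); x=np.load("pics/box6.npy"); c,sn=np.cos(x[2]),np.sin(x[2]); d=p[:2]-x[:2]; print("TCP in box",c*d[0]+sn*d[1],-sn*d[0]+c*d[1],p[2])
f=imaging.grab_frame("scene");pickle.dump(f,open("pics/scene10.pkl","wb"));cv2.imwrite("pics/scene10.png",f["pixels"][:,:,::-1])
# lid angle from w9: far-edge corners at (640,50)?,(608,411)
g=wcam(load("w9"))
for th in (2.2,2.25,2.3,2.35,2.4):
    P=[(68.5-136*np.cos(th),y,53.5+136*np.sin(th)) for y in(-96.5,96.5)]
    print(th,proj(g,place(x,P)).round(0).tolist())
t=load("top0")
for th in (2.2,2.25,2.3,2.35,2.4):
    P=[(68.5-136*np.cos(th),y,53.5+136*np.sin(th)) for y in(-96.5,96.5)]
    print(th,proj(t,place(x,P)).round(1).tolist(), "obs (425,88),(324,104)")
E
```

```text
14.35 [ 718.8 -137.8  233. ] xang 0.1466 ft [-0.1  0.5  0.2] open 0.1
TCP in box 206.29081493171913 0.045101093369606104 233.57990133661147
2.2 [[599.0, 428.0], [692.0, 36.0]]
2.25 [[603.0, 422.0], [696.0, 38.0]]
2.3 [[607.0, 417.0], [698.0, 41.0]]
2.35 [[609.0, 411.0], [699.0, 43.0]]
2.4 [[611.0, 405.0], [699.0, 45.0]]
2.2 [[428.0, 90.9], [324.0, 108.4]] obs (425,88),(324,104)
2.25 [[427.1, 88.9], [323.6, 106.2]] obs (425,88),(324,104)
2.3 [[426.2, 87.0], [323.2, 104.3]] obs (425,88),(324,104)
2.35 [[425.4, 85.2], [322.8, 102.5]] obs (425,88),(324,104)
2.4 [[424.5, 83.7], [322.5, 100.9]] obs (425,88),(324,104)
```

View pics/w10.png

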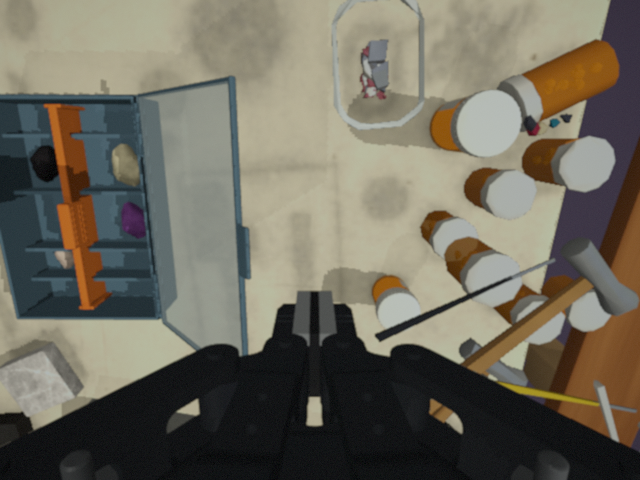

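View pics/scene10.png

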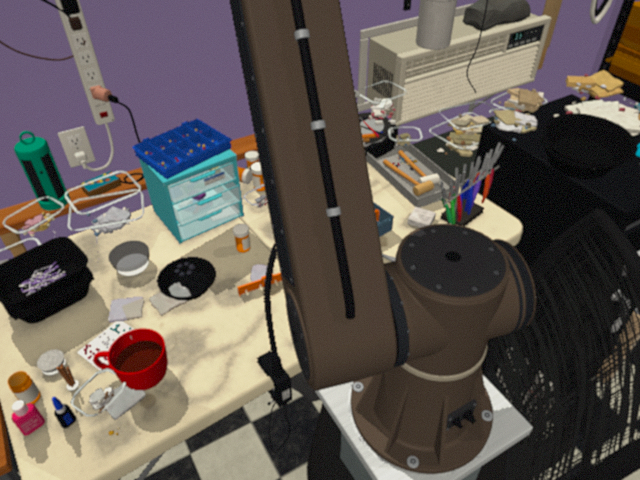

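The lid angle is about 2.32 rad, its tab edge at (243,250) sits in front of the fingers, and the fingers clear the jars. I'll descend to z ≈ 135.

>>> apply_moves(rows=[{"jaw":-1,"offset":[0,0.6,0],"yaw":0},{"jaw":-1,"offset":[0,0.7,0],"yaw":0},{"jaw":-1,"offset":[0,0.66,0],"yaw":0},{"jaw":-1,"offset":[0,0,0],"yaw":0},{"jaw":-1,"offset":[-0.3,0,0],"yaw":0},{"jaw":-1,"offset":[-0.2,0,0],"yaw":0},{"jaw":-1,"offset":[0,0,0],"yaw":0}])

```text
t: 15.15
position: [694.1, -142.3, 139.0]
tool_rot: [0.705, 0.052, -0.051, -0.705]
ft_force: [-0.3, -0.6, 0.4]
opening: -0.1
```

>>> apply_moves(rows=[{"jaw":-1,"offset":[-0.38,-0.25,0],"yaw":0},{"jaw":-1,"offset":[-0.38,-0.25,0],"yaw":0},{"jaw":-1,"offset":[-0.35,-0.11,0],"yaw":0},{"jaw":-1,"offset":[-0.35,-0.11,0],"yaw":0},{"jaw":-1,"offset":[-0.4,-0.04,0],"yaw":0},{"jaw":-1,"offset":[-0.1,0,0],"yaw":0},{"jaw":-1,"offset":[0,0,0],"yaw":0}])

```text
t: 15.85
position: [597.8, -156.3, 176.0]
tool_rot: [0.705, 0.052, -0.051, -0.705]
ft_force: [0.1, -0.8, -0.3]
opening: -0.4
```

```bash
python3 look.py w11
python3 - <<'E'
from h import *
from plant import arm
s=arm.get_state(); R,p=wpose(s); x=np.load("pics/box6.npy"); c,sn=np.cos(x[2]),np.sin(x[2]); d=p[:2]-x[:2]; print("TCP in box",c*d[0]+sn*d[1],-sn*d[0]+c*d[1],p[2])
E
```

```text
15.85 [ 597.8 -156.3  176. ] xang 0.1454 ft [ 0.1 -0.8 -0.3] open -0.4
TCP in box 84.91930938772624 -0.665844120150533 175.74087568094814
```

View pics/w11.png

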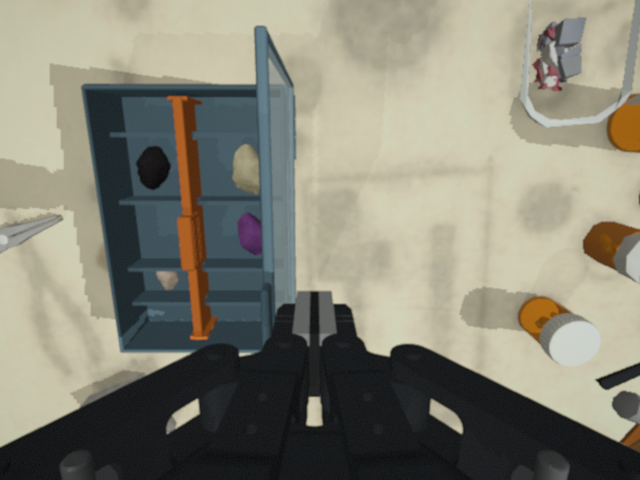

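The lid is now about vertical, with its top edge at column 262 in front of the fingers. I'll continue over and down.

>>> apply_moves(rows=[{"jaw":-1,"offset":[-0.33,0,0],"yaw":0},{"jaw":-1,"offset":[-0.33,0.02,0],"yaw":0},{"jaw":-1,"offset":[-0.34,0.12,0],"yaw":0},{"jaw":-1,"offset":[-0.34,0.18,0],"yaw":0},{"jaw":-1,"offset":[-0.25,0.18,0],"yaw":0},{"jaw":-1,"offset":[-0.2,0.16,0],"yaw":0},{"jaw":-1,"offset":[-0.2,0.16,0],"yaw":0},{"jaw":-1,"offset":[0,0,0],"yaw":0}])

```text
t: 16.7
position: [497.8, -170.4, 132.9]
tool_rot: [-0.705, -0.051, 0.052, 0.706]
ft_force: [-0.2, -0.6, 0.9]
opening: 0.3
```

```bash
python3 look.py w12
python3 - <<'E'
from h import *
from plant import arm
s=arm.get_state(); R,p=wpose(s); x=np.load("pics/box6.npy"); c,sn=np.cos(x[2]),np.sin(x[2]); d=p[:2]-x[:2]; print("TCP in box",c*d[0]+sn*d[1],-sn*d[0]+c*d[1],p[2])
E
```

```text
16.7 [ 497.8 -170.4  132.9] xang 0.1458 ft [-0.2 -0.6  0.9] open 0.3
TCP in box -15.511752121330106 -0.42890814335101535 133.62109313858696
```

View pics/w12.png

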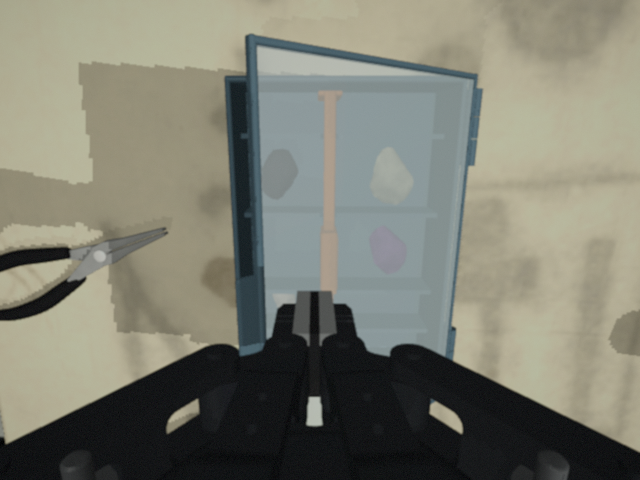

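>>> apply_moves(rows=[{"jaw":-1,"offset":[-0.15,0.15,0],"yaw":0},{"jaw":-1,"offset":[-0.15,0.15,0],"yaw":0},{"jaw":-1,"offset":[-0.1,0.2,0],"yaw":0},{"jaw":-1,"offset":[0,0.2,0],"yaw":0},{"jaw":-1,"offset":[0,0.2,0],"yaw":0},{"jaw":-1,"offset":[0,0.2,0],"yaw":0},{"jaw":-1,"offset":[0,0.1,0],"yaw":0},{"jaw":-1,"offset":[0,0,0],"yaw":0},{"jaw":-1,"offset":[0,0,0],"yaw":0}])

```text
t: 17.65
position: [479.5, -173.4, 74.0]
tool_rot: [-0.705, -0.052, 0.052, 0.705]
ft_force: [0.0, 0.2, -0.2]
opening: -0.1
```

```bash
python3 look.py w13
```

```text
17.65 [ 479.5 -173.4   74. ] xang 0.1461 ft [ 0.   0.2 -0.2] open -0.1
```

View pics/w13.png

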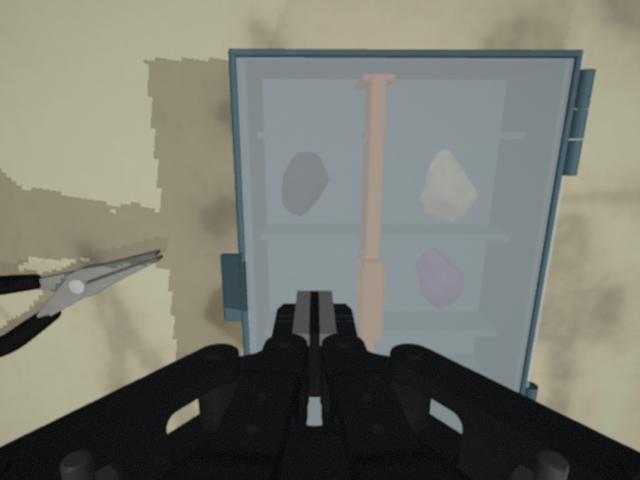

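The lid looks shut, with its frame lying on the rim and the tab at (233,287). I'll press lightly to be sure it's down.

>>> apply_moves(rows=[{"jaw":-1,"offset":[0,0.15,0],"yaw":0},{"jaw":-1,"offset":[0,0.12,0],"yaw":0},{"jaw":-1,"offset":[0,0,0],"yaw":0}])

```text
t: 18.0
position: [478.9, -173.2, 59.7]
tool_rot: [-0.705, -0.051, 0.052, 0.705]
ft_force: [0.4, 0.2, 0.4]
opening: -0.1
```

>>> apply_moves(rows=[{"jaw":-1,"offset":[0,0.04,0],"yaw":0},{"jaw":-1,"offset":[0,0,0],"yaw":0}])

```text
t: 18.2
position: [479.3, -173.4, 58.4]
tool_rot: [-0.705, -0.051, 0.052, 0.705]
ft_force: [-0.1, 0.1, -0.5]
opening: 0.1
```

>>> apply_moves(rows=[{"jaw":-1,"offset":[0,0.03,0],"yaw":0},{"jaw":-1,"offset":[0,0,0],"yaw":0}])

```text
t: 18.4
position: [479.3, -173.4, 57.0]
tool_rot: [-0.705, -0.052, 0.052, 0.705]
ft_force: [0.3, -0.1, -0.6]
opening: -0.3
```

>>> apply_moves(rows=[{"jaw":-1,"offset":[0,0.025,0],"yaw":0},{"jaw":-1,"offset":[0,0,0],"yaw":0}])

```text
t: 18.6
position: [479.3, -173.4, 55.7]
tool_rot: [-0.705, -0.052, 0.052, 0.705]
ft_force: [-0.0, -0.2, 0.5]
opening: -0.0
```

>>> apply_moves(rows=[{"jaw":-1,"offset":[0,0.015,0],"yaw":0},{"jaw":-1,"offset":[0,0,0],"yaw":0}])

```text
t: 18.8
position: [479.4, -173.5, 55.3]
tool_rot: [0.705, 0.052, -0.051, -0.705]
ft_force: [-0.2, 0.6, 6.8]
opening: 0.0
```

The lid resists at z ≈ 55.4, which is the height of the shut pane's top (53.5 + 1.5). I'll retreat and take a last look.

>>> apply_moves(rows=[{"jaw":-1,"offset":[0,-0.2,0],"yaw":0},{"jaw":-1,"offset":[0,-0.6,0],"yaw":0},{"jaw":-1,"offset":[0,-0.9,0],"yaw":0},{"jaw":-1,"offset":[0,-0.9,0],"yaw":0},{"jaw":-1,"offset":[0,-0.9,0],"yaw":0},{"jaw":-1,"offset":[0,-0.5,0],"yaw":0},{"jaw":-1,"offset":[0,0,0],"yaw":0}])

```text
t: 19.5
position: [481.0, -174.2, 259.4]
tool_rot: [0.706, 0.054, -0.049, -0.704]
ft_force: [0.4, -0.0, -0.1]
opening: -0.0
```

```bash
python3 look.py w14
```

```text
19.5 [ 481.  -174.2  259.4] xang 0.1461 ft [ 0.4 -0.  -0.1] open -0.0
```

>>> apply_moves(rows=[{"jaw":-1,"offset":[0,0,0.8],"yaw":0},{"jaw":-1,"offset":[0,0,0.8],"yaw":0},{"jaw":-1,"offset":[0,0,0.8],"yaw":0},{"jaw":-1,"offset":[0,0,0.8],"yaw":0},{"jaw":-1,"offset":[0,0,0.8],"yaw":0},{"jaw":-1,"offset":[0,0,0.8],"yaw":0},{"jaw":-1,"offset":[0,0,0.8],"yaw":0},{"jaw":-1,"offset":[0,0,0.8],"yaw":0},{"jaw":-1,"offset":[0,0,0],"yaw":0}])

```text
t: 20.45
position: [431.3, 146.6, 254.1]
tool_rot: [-0.705, -0.052, 0.053, 0.705]
ft_force: [-0.0, 0.1, -0.1]
opening: 0.1
```

Run:
```python
from h import *
from plant import imaging
f=imaging.grab_frame("top");cv2.imwrite("pics/top15.png",f["pixels"][:,:,::-1])
w=wcam(load("w14")); x=np.load("pics/box6.npy"); im=crop(w,180,60,520,400,1.7)
for th,col in ((0,(255,255,255)),(.06,(0,0,255))):
    P=[(68.5-136*np.cos(th)*1,y,53.5+136*np.sin(th)+1.5) for y in(-96.5,96.5)]
    q=((proj(w,place(x,P))-[180,60]+.5)*1.7-.5).round().astype(int); cv2.line(im,tuple(map(int,q[0])),tuple(map(int,q[1])),col,1)
cv2.imwrite("pics/w14a.png",im)
```

```text
(no output)
```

View pics/w14a.png

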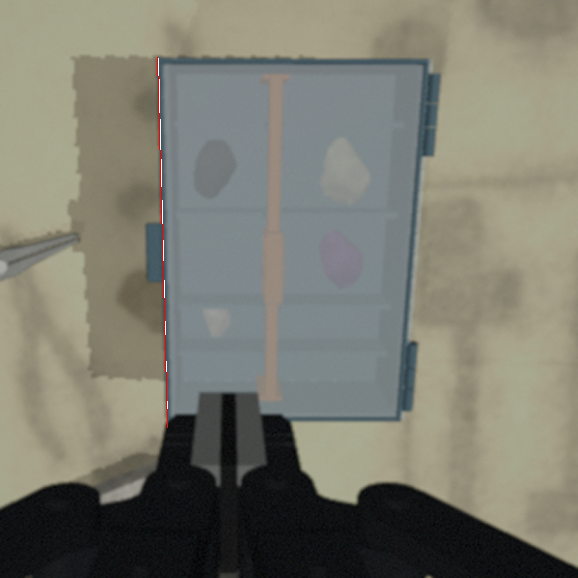

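View pics/top15.png

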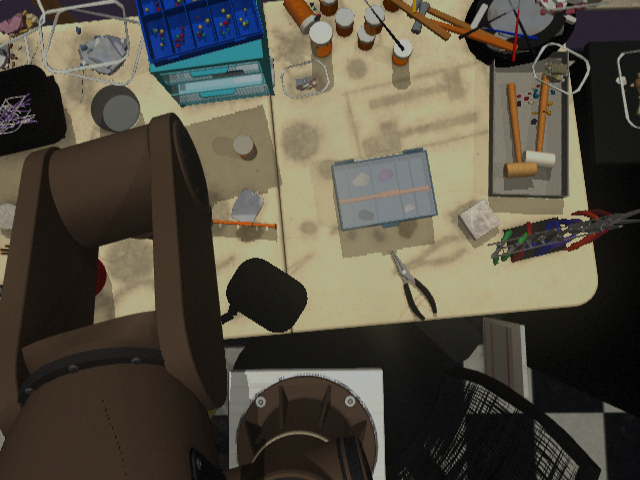

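The lid is shut, the comb and stones show in place through the pane, and the jar at (244,146) and block at (479,220) are where they started. Nothing touches the robot, so I'm handing it in.

```bash
python3 -c "
from plant import workorder
print(workorder.finish_job())"
```

```text
the job is handed in; nothing more can be done
None
```

The larger orange comb is standing in the stone box, the lid is shut, and the job was handed in at about 20.5 s of the 48 s allowed.

- **Comb:** It went down into the slots without resistance. The only load was about 24 N when it touched the floor, under the 40 N limit. With the gripper clear, the seated model's outline overlaid the comb along its whole length.
- **Lid:** I swung it over from behind and followed it down. A light press met resistance at z ≈ 55.4 mm, the height of the shut pane. My overlay of the lid edge could not tell 0 from 0.06 rad, so the press is what shows it is shut.
- **Stones and bystanders:** The last pictures show all four stones in their own bays and rows. The jar and steel block look unmoved by eye in the overhead picture. The robot ended clear of everything.
- **Checks that disagreed:** An early fit suggested the held comb was pitched 0.058 rad. I had assumed the wrong edge of its end plate; with that corrected, the fits agreed to about 0.5 mm. The box position differed by about 1–4 mm between the overhead view and the wrist views, so I used the closer wrist view.

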